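# Set the bottle stop against its backlash, then bring the bottle home

### The job

Set the blue stop of the bottle jig to the red mark with its black square knob only, without touching the stop: its screw has play, so first wind the stop clearly past the mark (a good 5 mm), away from the amber bottle, then wind it back towards the bottle until its white pointer lines up with the red mark, and let go of the knob there. Then slide the bottle along its lane up against the stop and press it home for a moment with a light but definite push of about 10 N (20 N would crack it), so that the stop still stands on the mark and the bottle stands upright against it. Leave the jar, the beaker and the yellow flacon where they are.

Things in the scene. Friction and masses are not known exactly. Their poses are not given: they have to be found in the camera images.
- jig: fixed aluminium jig, deck 150 (x) x 390 (y) x 20 mm; origin under its centre on the table, y along the bottle lane from bottle to knob. Lane: between two guides at x = -25.8 and +25.8 mm, 8 mm wide, 10 mm high above the deck, 43.6 mm apart inside, y = -185 to +20 mm. Grey gearbox 70 x 70 mm at y = +150 mm, 75 mm high. Black scale ridge at x = +60 mm (far side), 40 mm high
- knob (a joint): knob angle, rad, 0 at start, + is anticlockwise from above, -2.0 to 5.5. Anticlockwise winds the stop away from the bottle (jig +y), clockwise towards it, 6 mm per rad once the play (4 mm of stop travel, 0.67 rad) is taken up; within it the stop does not follow. The play ahead at the start is unknown. Stiff (0.15 N m); stays where it is left
- knob_grip (a point): on the knob's vertical axis at jig x = 0, y = +150 mm, 105 mm above the table: height to hold it from above. Knob: black square block 30 x 30 mm, 83 to 119 mm above the table, on a 42 mm round collar; its faces are square to this point's x and y, which turn with it (parallel to the jig's at angle 0). A white dash on top points along x
- stop: blue sliding block 36 (x) x 34 (y) x 54 mm, top 75 mm above the table. Origin at table height below the middle of its flat face, which looks along jig -y to the bottle. Moves along jig y only. Pushed to +y, it stands firm (to 25 N) only if last wound towards the bottle with the play taken up; else it gives way by up to 4 mm at about 2 N
- pointer (a point): tip of the stop's white pointer, a bar 4 mm wide pointing to jig +x over the black scale, in the plane of the stop's face, 43.5 mm above the table. It starts 3 to 14 mm short of the mark, on the bottle's side (jig -y) of it
- mark: fixed red rider on the far edge of the scale: a red bar 4 mm wide that continues the pointer's line when the stop is set, with a 14 mm wide foot. Axes parallel to the jig's; origin at table height on the jig's lane axis (jig x = 0), level in y with the red bar: the stop's face must end at the mark's y = 0
- mark_tip (a point): end of the red bar next to the pointer, 43.5 mm above the table and 60 mm to jig +x of the mark's origin
- bottle: loose square amber glass bottle, 0.14 to 0.28 kg, 40 (jig x) x 36 (jig y) mm, body 54 mm high, 74 mm with its round black cap (26 mm wide). Origin at the centre of its underside, axes parallel to the jig's. Stands in the lane on the deck (20 mm above the table), its face 35 to 105 mm from the stop's
- jar: bystander: small amber jar with white lid, 52 mm wide, 70 mm high; origin under its centre
- beaker: bystander: glass cup 60 mm wide, 75 mm high; origin under its centre
- flacon: bystander: yellow bottle with red cap, 36 mm wide, 75 mm high; origin under its centre

How it is judged:
By the outcome, as a careful person would: the job done as asked, in the order asked, and still so for the second after the job is handed in, with the robot touching nothing.
It also fails if it takes over 72 s, if anything falls off the work surface, if the arm or the gripper's body presses on something with over 40 N, if the wrist force passes 120 N, or if a joint passes its speed limit or range.

### The arm

A 6-joint arm with a two-finger parallel gripper is mounted at the origin on the work surface. World frame = base frame: x ahead of the robot, y to its left, z up, the work surface at z = 0. Lengths are in m, angles in rad, forces in N, time in s.
With the tool pointing down it reaches from about 0.225 to 0.875 m from the base axis. Payload 3.4 kg.
Tool frame: the origin (TCP) lies at the very end of the fingers, on their centre line; the grasp point (between the pads) lies behind it (manip.grasp_offset is the z of the grasp point in the tool frame, in m); z points along the fingers, y is the line along which they close (so a half turn about z gives the same grasp; the last joint's range is limited). The gripper opens to 85 mm and grips with 20 to 120 N. Pads are 22 mm wide; open, the fingers measure 114 mm over their backs; the gripper's body (76 mm by 85 mm) begins 54 mm behind the grasp point. The pads swing forward as they close: fully open they stand 13 mm farther back than shut.
Start: joints at [1.082, 0.276, 1.505, -0, 1.361, -0.121], TCP at [0.207, 0.537, 0.231] pointing down, gripper open.
Joint ranges: [-2.89, 2.89], [-0.75, 2.08], [0.22, 2.7], [-1.18, 4.32], [0.11, 2.71], [-2.7, 2.7]. Speed limits (rad/s): [2.57, 2.57, 3.14, 3.14, 3.14, 3.14].

### API

Orientations are given as a unit quaternion [w, x, y, z].
In Python, from rig import manip gives the robot as it stands.
- The arm moves only by the shell command python3 -m pendant 'ROWS' [FORCE]. ROWS is JSON, a list of rows, each an object of numbers: "dx", "dy", "dz": the shift along the tool's x, y, z in m; "rx", "ry", "rz": the turn, a rotation vector about the tool's x, y, z in degrees; "hand": the finger opening in m, from 0 to 0.0854. In form: [{"dx": .., "dy": .., "dz": .., "rx": .., "ry": .., "rz": .., "hand": ..}, ...]. A call has 1 to 12 rows; each row shifts and turns the commanded pose from where the row before left it, along the tool's axes as they then stand; what a row does not reach is not made up. A row lasts 1/12 s, in which the tool goes at most 41.7 mm and 7.16 degrees, less where a joint would pass 70% of its speed; a pose out of reach is approached as far as the arm can. A call is refused whole if a number of a shift passes 0.0417 or a number of a turn 7.16, either way. A call with a gripper value outside its range is refused whole. The fingers move at their own pace and stop on an object; FORCE is the grip in N (left out, the last holds). Time passes only in rows, so rows that do not move let the fingers close. It gives the time, the measured TCP pose, the force, the opening and the grip force at its end, in the units of the state.
- manip.get_state(): the state, without advancing time (a new reading comes with each control period).
- manip.get_image(name): name is "scene" or "top" or "wrist"; returns a dict with "frame" (420x560x3 uint8, red, green, blue), "fx", "fy", "cx", "cy" (pixels), "position" and "attitude" of the camera in the world; the wrist camera has in their place "mount" (4x4, takes a point from camera to tool coordinates, whose origin is the TCP and whose axes are the flange's). Camera axes: x right, y up, looking along -z (the intrinsics and any distortion apply to the point x, -y, -z); pixel columns grow to the right and rows downward; lengths in m; the calibration is good to about 2 mm. A picture is of the moment at which its call begins: read the wrist's pose just before it. There is no depth.
- manip.sign_off(): hands the job in; it is judged then, once.
The state is a dict: "clock": time; "qpos": joint angles; "qd": joint speeds; "effort": joint torques, N m; "position": TCP position; "ee_rot": TCP orientation; "contact_force": force on the tool from outside, world axes, zero at the start; "moment": the same for the moment, N m; "width": finger opening in m; "gripper_force": force on a finger pad.
Only numpy, scipy, OpenCV 4.12 (cv2) and the standard library are available. Lean on these libraries where they do the work, as an engineer would, in place of code of your own. Each camera call takes 0.05 s, during which the arm holds its last target. There are 200 camera calls.

## Working session

There is one attempt and no reset: what is moved stays moved. The work goes in short steps, Python scripts to look and compute and a shell command to move; the robot and the scene stay as the last step left them, time stands still between calls to the robot, and variables do not carry over. Pictures are saved under pics/ and viewed, at most 10 in all, crops included, and the job is handed in when it is done.

```bash
mkdir -p pics; ls; cat > h.py <<'E'
import numpy as np, cv2
from rig import manip
from scipy.spatial.transform import Rotation as R
def rot(q): return R.from_quat([q[1],q[2],q[3],q[0]]).as_matrix()
E
python3 - <<'E'
from h import *
s=manip.get_state(); print(s); print(manip.grasp_offset)
ims=[]
for n in ["scene","top","wrist"]:
    d=manip.get_image(n); np.save(f"pics/{n}0.npy",d,allow_pickle=True)
    cv2.imwrite(f"pics/{n}0.png",d["frame"][...,::-1]); print({k:v for k,v in d.items() if k!="frame"})
E
```

```text
pics
{'clock': 0.0, 'qpos': array([ 1.08203333e+00,  2.76560234e-01,  1.50611586e+00,  2.05598980e-05,
        1.36070014e+00, -1.21021798e-01]), 'qd': array([-2.84742928e-06,  1.50282559e-04, -1.06941288e-04,  7.77067460e-04,
       -1.61115355e-03, -5.59664301e-04]), 'effort': array([ 1.41056320e-03, -4.16773653e+01, -2.45806950e+01,  1.77718462e-04,
        1.12139378e-02, -1.02250522e-05]), 'position': array([0.2064802 , 0.53608817, 0.23046642]), 'ee_rot': array([-2.77295794e-04,  1.82838330e-01,  9.83142589e-01, -8.47644048e-04]), 'contact_force': array([-0.14414972,  0.92580787, -0.47081014]), 'moment': array([ 0.01558629, -0.02133993, -0.0316056 ]), 'gripper_force': 0.0, 'width': 0.08516568161116683}
-0.0187
{'fx': 522.4738637007771, 'fy': 522.4738637007771, 'cx': 282.6077555444764, 'cy': 209.3924746459383, 'position': array([ 1.03254496, -0.05115936,  0.84391135]), 'attitude': array([0.74307703, 0.18945843, 0.16759674, 0.619559  ])}
{'fx': 471.9017036617209, 'fy': 471.9017036617209, 'cx': 279.7426166321776, 'cy': 205.98930760594564, 'position': array([0.48185799, 0.03589651, 0.83030269]), 'attitude': array([ 0.71022033,  0.05548728, -0.06178208, -0.69906453])}
{'fx': 364.4430667739651, 'fy': 364.4430667739651, 'cx': 274.29070172615354, 'cy': 207.24024354232742, 'mount': array([[-1.53771725e-04,  9.45866992e-01,  3.24554479e-01,
         8.40411415e-02],
       [ 9.99999951e-01,  2.34344421e-04, -2.09169616e-04,
         3.61877118e-04],
       [-2.73904167e-04,  3.24554431e-01, -9.45866981e-01,
        -1.42665068e-01],
       [ 0.00000000e+00,  0.00000000e+00,  0.00000000e+00,
         1.00000000e+00]])}
```

View pics/scene0.png

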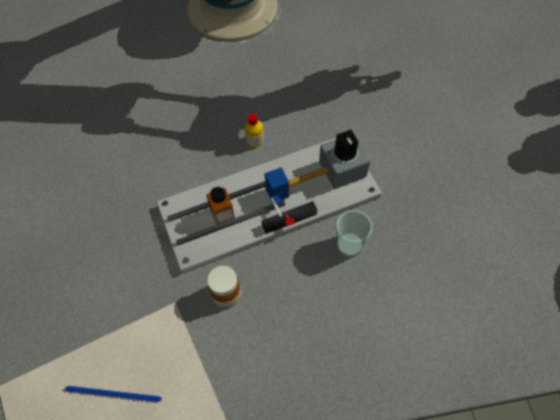

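View pics/top0.png

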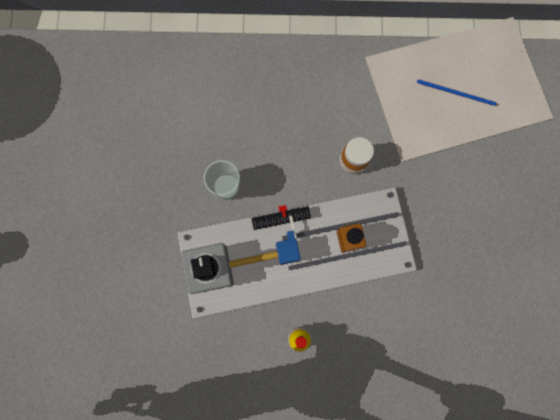

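The scene shows the jig with bottle (scene ~220,205), blue stop (277,185), knob (346,145), and red mark (290,220). In the top view the knob is at (205,267), stop (288,250), mark (283,211), bottle (351,238), beaker (223,180), jar (357,155) and flacon (300,341).

```bash
cat >> h.py <<'E'
def camw(d, st=None):
    if "mount" in d:
        T=np.eye(4); T[:3,:3]=rot(st["ee_rot"]); T[:3,3]=st["position"]; M=T@d["mount"]; return M[:3,:3],M[:3,3]
    return rot(d["attitude"]),np.array(d["position"])
def ray(d,uv,st=None):
    Rm,p=camw(d,st); u,v=uv
    return p, Rm@np.array([(u-d["cx"])/d["fx"],-(v-d["cy"])/d["fy"],-1.])
def plane(d,uv,z,st=None):
    p,r=ray(d,uv,st); return p+r*(z-p[2])/r[2]
def proj(d,P,st=None):
    Rm,p=camw(d,st); c=Rm.T@(np.array(P)-p); return np.array([d["cx"]+d["fx"]*c[0]/-c[2], d["cy"]-d["fy"]*c[1]/-c[2]])
def tri(d1,a,d2,b,s1=None,s2=None):
    p,r=ray(d1,a,s1);q,t=ray(d2,b,s2);r=r/np.linalg.norm(r);t=t/np.linalg.norm(t)
    k=np.linalg.lstsq(np.c_[r,-t],q-p,rcond=None)[0]; A=p+k[0]*r;B=q+k[1]*t
    return (A+B)/2,np.linalg.norm(A-B)
def blobs(f,lo,hi,amin=20):
    m=cv2.inRange(cv2.cvtColor(f,cv2.COLOR_RGB2HSV),lo,hi)
    n,l,s,c=cv2.connectedComponentsWithStats(m)
    return [(s[i].tolist(),c[i].round(1).tolist()) for i in range(1,n) if s[i][4]>=amin],l
E
python3 - <<'E'
from h import *
for n in ["top","scene"]:
    d=np.load(f"pics/{n}0.npy",allow_pickle=True).item(); f=d["frame"]
    print(n)
    for nm,lo,hi,a in [("red",(0,200,120),(4,255,255),8),("blue",(105,150,60),(125,255,255),30),("amber",(5,150,60),(18,255,255),30),("yellow",(22,150,100),(32,255,255),30)]:
        print(nm,[ (s,c,plane(d,c,0.0435).round(4).tolist()) for s,c in blobs(f,lo,hi,a)[0]])
    g=cv2.cvtColor(f,cv2.COLOR_RGB2GRAY); m=((g>125)).astype(np.uint8)
    k=cv2.morphologyEx(m,cv2.MORPH_OPEN,np.ones((3,3)))
    nn,l,s,c=cv2.connectedComponentsWithStats(k)
    for i in range(1,nn):
        if s[i][4]>600: print(s[i],c[i])
d=np.load("pics/top0.npy",allow_pickle=True).item(); f=d["frame"]
print([plane(d,x,.02).round(4).tolist() for x in [(187,237),(200,309),(408,265),(390,195)]])
cv2.imwrite("pics/c1.png",cv2.resize(f[180:330,160:430][...,::-1],(800,444),interpolation=cv2.INTER_CUBIC))
E
```

```text
top
red [([279, 206, 7, 11, 40], [282.7, 209.7], [0.6075, 0.0248, 0.0435]), ([296, 337, 10, 11, 83], [300.6, 342.0], [0.3918, -0.0071, 0.0435])]
blue [([418, 80, 78, 25, 218], [456.3, 92.2], [0.823, -0.2794, 0.0435]), ([277, 232, 23, 32, 471], [288.1, 249.5], [0.5405, 0.0148, 0.0435])]
amber [([342, 151, 26, 19, 111], [351.1, 163.7], [0.6895, -0.0917, 0.0435]), ([338, 224, 28, 28, 377], [349.0, 238.1], [0.5612, -0.0869, 0.0435]), ([295, 336, 12, 13, 40], [300.6, 342.1], [0.3917, -0.0071, 0.0435])]
yellow [([289, 329, 21, 22, 222], [298.4, 338.7], [0.397, -0.0035, 0.0435])]
[   37    11   523   151 25999] [395.11681219  65.73422055]
[345 136  29  28 657] [358.86149163 149.83105023]
[ 307  187   94   43 2162] [354.40656799 207.93940796]
[ 177  217  127   51 2453] [233.14431309 235.03587444]
[ 187  245  229   74 6045] [302.2853598  280.95930521]
scene
red [([249, 114, 8, 7, 46], [252.5, 116.9], [0.3738, -0.0047, 0.0435]), ([286, 217, 8, 8, 34], [289.1, 221.0], [0.6132, 0.0237, 0.0435])]
blue [([266, 168, 22, 22, 308], [276.2, 178.6], [0.5231, 0.0165, 0.0435]), ([272, 194, 10, 10, 63], [277.2, 198.2], [0.5642, 0.0112, 0.0435]), ([66, 387, 95, 14, 370], [113.5, 393.3], [0.8485, -0.283, 0.0435])]
amber [([207, 189, 25, 23, 237], [219.9, 203.2], [0.5556, -0.0904, 0.0435]), ([213, 283, 26, 19, 115], [229.5, 294.8], [0.7281, -0.0953, 0.0435])]
yellow [([248, 121, 15, 15, 134], [256.1, 128.4], [0.403, -0.002, 0.0435])]
[222   0  56  36 874] [255.08810069  19.27002288]
[ 160  144  160   75 2508] [240.99601276 179.14553429]
[ 312  172   69   44 1258] [345.96104928 195.12559618]
[ 174  217   87   51 1842] [217.3762215  242.50054289]
[207 265  30  28 676] [221.80473373 278.53254438]
[    0   303   226   117 15627] [120.48633775 377.21123696]
[[0.561, 0.1883, 0.02], [0.4403, 0.1608, 0.02], [0.5191, -0.1912, 0.02], [0.6404, -0.1632, 0.02]]
```

View pics/c1.png

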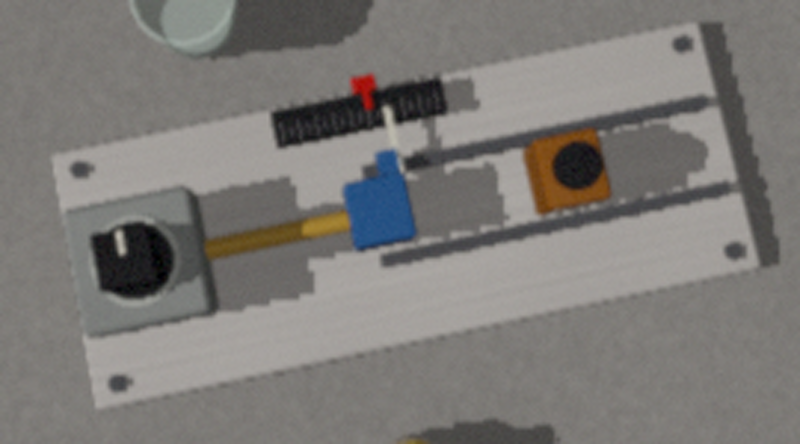

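The crop shows the pointer (white, ~(390,125)) to the right of the red bar (~(367,95)), i.e. on the bottle side. The four screws put the jig at about (0.540, -0.001) with yaw 12.75°, so the knob is near (0.507, 0.145).

```bash
python3 -m pendant '[{"dx":-0.02,"dy":-0.012},{"dx":-0.034,"dy":-0.021,"rz":7},{"dx":0,"dy":0}]' ; python3 - <<'E'
from h import *
s=manip.get_state(); print(s["position"],R.from_matrix(rot(s["ee_rot"])).as_matrix()[:,:2].round(3),s["qpos"].round(3))
E
```

```text
[0.20658861 0.53621558 0.23062623] [[-0.933  0.36 ]
 [ 0.36   0.933]
 [ 0.    -0.001]] [ 1.082  0.276  1.506 -0.     1.361 -0.121]invalid input
```

```bash
python3 -m pendant '[{"dx":-0.02,"dy":-0.012,"dz":0,"rx":0,"ry":0,"rz":0,"hand":0.085},{"dx":-0.034,"dy":-0.021,"dz":0,"rx":0,"ry":0,"rz":7,"hand":0.085},{"dx":0,"dy":0,"dz":0,"rx":0,"ry":0,"rz":0,"hand":0.085}]' ; python3 - <<'E'
from h import *
s=manip.get_state(); print(s["position"],R.from_matrix(rot(s["ee_rot"])).as_matrix()[:,:2].round(3),s["qpos"].round(3))
E
```

```text
clock: 0.4
position: [0.248, 0.4817, 0.2309]
ee_rot: [0.002, 0.246, 0.969, -0.002]
contact_force: [-0.9, -0.9, -0.9]
width: 0.0849
gripper_force: 0.0
[0.24799866 0.48171536 0.23085226] [[-0.879  0.476]
 [ 0.476  0.879]
 [-0.004 -0.004]] [ 0.97   0.228  1.572 -0.005  1.344 -0.103]
```

```bash
cat >> h.py <<'E'
A=np.radians(12.75); JX=np.array([np.cos(A),np.sin(A)]); JY=np.array([-np.sin(A),np.cos(A)]); JC=np.array([.5402,-.0013])
def jw(x,y,z): return np.r_[JC+JX*x+JY*y,z]
def wj(P): q=np.array(P)[:2]-JC; return np.array([q@JX,q@JY])*1000
def to(x,y,z=None):
    s=manip.get_state(); Rm=rot(s["ee_rot"]); d=np.array([x,y,s["position"][2] if z is None else z])-s["position"]
    print("delta tool mm",(Rm.T@d*1000).round(1),"tool x yaw",np.degrees(np.arctan2(Rm[1,0],Rm[0,0])).round(2),"zaxis",Rm[:,2].round(4),"q",s["qpos"].round(2))
E
T='{"dx":-0.0353,"dy":-0.0157,"dz":0.002,"rx":0,"ry":0,"rz":0,"hand":0.085}' ; true
python3 -m pendant '[{"dx":-0.02,"dy":-0.009,"dz":0.002,"rx":0,"ry":0,"rz":0,"hand":0.085},{"dx":-0.0353,"dy":-0.0157,"dz":0.002,"rx":0,"ry":0,"rz":0,"hand":0.085},{"dx":-0.0353,"dy":-0.0157,"dz":0.002,"rx":0,"ry":0,"rz":0,"hand":0.085},{"dx":-0.0353,"dy":-0.0157,"dz":0.002,"rx":0,"ry":0,"rz":0,"hand":0.085},{"dx":-0.0353,"dy":-0.0157,"dz":0.002,"rx":0,"ry":0,"rz":0,"hand":0.085},{"dx":-0.0353,"dy":-0.0157,"dz":0.002,"rx":0,"ry":0,"rz":0,"hand":0.085},{"dx":-0.0353,"dy":-0.0157,"dz":0.002,"rx":0,"ry":0,"rz":0,"hand":0.085},{"dx":-0.0353,"dy":-0.0157,"dz":0.002,"rx":0,"ry":0,"rz":0,"hand":0.085},{"dx":-0.0353,"dy":-0.0157,"dz":0.002,"rx":0,"ry":0,"rz":0,"hand":0.085},{"dx":-0.0353,"dy":-0.0157,"dz":0.002,"rx":0,"ry":0,"rz":0,"hand":0.085},{"dx":-0.0353,"dy":-0.0157,"dz":0.002,"rx":0,"ry":0,"rz":0,"hand":0.085},{"dx":-0.015,"dy":-0.007,"dz":0.002,"rx":0,"ry":0,"rz":0,"hand":0.085}]'
python3 -m pendant '[{"dx":0,"dy":0,"dz":0,"rx":0,"ry":0,"rz":7,"hand":0.085},{"dx":0,"dy":0,"dz":0,"rx":0,"ry":0,"rz":7,"hand":0.085},{"dx":0,"dy":0,"dz":0,"rx":0,"ry":0,"rz":7,"hand":0.085},{"dx":0,"dy":0,"dz":0,"rx":0,"ry":0,"rz":7,"hand":0.085},{"dx":0,"dy":0,"dz":0,"rx":0,"ry":0,"rz":7,"hand":0.085},{"dx":0,"dy":0,"dz":0,"rx":0,"ry":0,"rz":7,"hand":0.085},{"dx":0,"dy":0,"dz":0,"rx":0,"ry":0,"rz":7,"hand":0.085},{"dx":0,"dy":0,"dz":0,"rx":0,"ry":0,"rz":7,"hand":0.085},{"dx":0,"dy":0,"dz":0,"rx":0,"ry":0,"rz":7,"hand":0.085},{"dx":0,"dy":0,"dz":0,"rx":0,"ry":0,"rz":7,"hand":0.085},{"dx":0,"dy":0,"dz":0,"rx":0,"ry":0,"rz":7,"hand":0.085},{"dx":0,"dy":0,"dz":0,"rx":0,"ry":0,"rz":7,"hand":0.085}]'
python3 -c "
from h import *
to(.5071,.1449)"
```

```text
clock: 1.4
position: [0.5092, 0.1475, 0.207]
ee_rot: [0.001, 0.244, 0.97, -0.001]
contact_force: [-0.7, 0.4, -0.6]
width: 0.0852
gripper_force: 0.0
clock: 2.4
position: [0.506, 0.1513, 0.2071]
ee_rot: [-0.0, 0.831, 0.556, -0.0]
contact_force: [0.5, -0.0, 0.0]
width: 0.0847
gripper_force: 0.0
delta tool mm [-5.5  3.4 -0. ] tool x yaw 67.6 zaxis [-6.e-04  1.e-04 -1.e+00] q [0.16 0.22 1.64 0.   1.28 0.55]
```

```bash
python3 -m pendant '[{"dx":0,"dy":0,"dz":0,"rx":0,"ry":0,"rz":7,"hand":0.085},{"dx":0,"dy":0,"dz":0,"rx":0,"ry":0,"rz":7,"hand":0.085},{"dx":0,"dy":0,"dz":0,"rx":0,"ry":0,"rz":7,"hand":0.085},{"dx":0,"dy":0,"dz":0,"rx":0,"ry":0,"rz":7,"hand":0.085},{"dx":0,"dy":0,"dz":0,"rx":0,"ry":0,"rz":7,"hand":0.085},{"dx":0,"dy":0,"dz":0,"rx":0,"ry":0,"rz":7,"hand":0.085},{"dx":0,"dy":0,"dz":0,"rx":0,"ry":0,"rz":6,"hand":0.085},{"dx":0,"dy":0,"dz":0,"rx":0,"ry":0,"rz":4,"hand":0.085},{"dx":0,"dy":0,"dz":0,"rx":0,"ry":0,"rz":0,"hand":0.085},{"dx":0,"dy":0,"dz":0,"rx":0,"ry":0,"rz":0,"hand":0.085}]'
python3 - <<'E'
from h import *
to(.5071,.1449)
s=manip.get_state(); d=manip.get_image("wrist"); np.save("pics/w1.npy",d,allow_pickle=True)
f=d["frame"]; cv2.imwrite("pics/w1.png",f[...,::-1])
print("knob proj",proj(d,jw(0,.15,.119),s).round(1),[proj(d,jw(a*.015,.15+b*.015,.119),s).round(0).tolist() for a,b in[(1,1),(1,-1),(-1,-1),(-1,1)]])
print("gearbox",[proj(d,jw(a*.035,.15+b*.035,.075),s).round(0).tolist() for a,b in[(1,1),(1,-1),(-1,-1),(-1,1)]])
E
```

```text
clock: 3.23
position: [0.5061, 0.1512, 0.2071]
ee_rot: [-0.0, 0.99, 0.14, -0.0]
contact_force: [-0.0, -0.3, -0.5]
width: 0.0849
gripper_force: 0.0
delta tool mm [-0.8  6.3 -0. ] tool x yaw 16.05 zaxis [-4.e-04  1.e-04 -1.e+00] q [0.16 0.22 1.64 0.   1.28 1.45]
knob proj [284.4 214.6] [[263.0, 192.0], [309.0, 195.0], [305.0, 236.0], [261.0, 234.0]]
gearbox [[240.0, 149.0], [332.0, 154.0], [323.0, 238.0], [237.0, 234.0]]
```

View pics/w1.png

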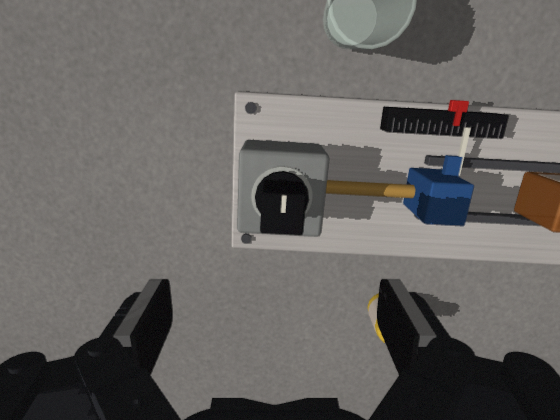

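The wrist view shows the knob top centred near (284,213) with its dash parallel to jig x, and gearbox edges at cols 239–328. Both agree with the predicted positions to about 1 mm, so I'll go down and grip.

```bash
python3 -m pendant '[{"dx":-0.001,"dy":0.006,"dz":0,"rx":0,"ry":0,"rz":3.3,"hand":0.085},{"dx":0,"dy":0,"dz":0.02,"rx":0,"ry":0,"rz":0,"hand":0.085},{"dx":0,"dy":0,"dz":0.03,"rx":0,"ry":0,"rz":0,"hand":0.085},{"dx":0,"dy":0,"dz":0.03,"rx":0,"ry":0,"rz":0,"hand":0.085},{"dx":0,"dy":0,"dz":0.02,"rx":0,"ry":0,"rz":0,"hand":0.085},{"dx":0,"dy":0,"dz":0.012,"rx":0,"ry":0,"rz":0,"hand":0.085},{"dx":0,"dy":0,"dz":0.008,"rx":0,"ry":0,"rz":0,"hand":0.085},{"dx":0,"dy":0,"dz":0,"rx":0,"ry":0,"rz":0,"hand":0.085},{"dx":0,"dy":0,"dz":0,"rx":0,"ry":0,"rz":0,"hand":0.085}]'
python3 - <<'E'
from h import *
to(.5071,.1449,.0865)
s=manip.get_state(); d=manip.get_image("top"); np.save("pics/t1.npy",d,allow_pickle=True)
d=manip.get_image("wrist"); np.save("pics/w2.npy",d,allow_pickle=True)
f=d["frame"]; cv2.imwrite("pics/w2.png",f[...,::-1])
E
```

```text
clock: 4.03
position: [0.5072, 0.1451, 0.0874]
ee_rot: [-0.0, 0.994, 0.11, 0.0]
contact_force: [0.9, -0.0, -0.5]
width: 0.0851
gripper_force: 0.0
delta tool mm [-0.1  0.2  0.9] tool x yaw 12.66 zaxis [ 1.e-04  1.e-04 -1.e+00] q [0.15 0.33 1.82 0.   0.99 1.5 ]
```

View pics/w2.png

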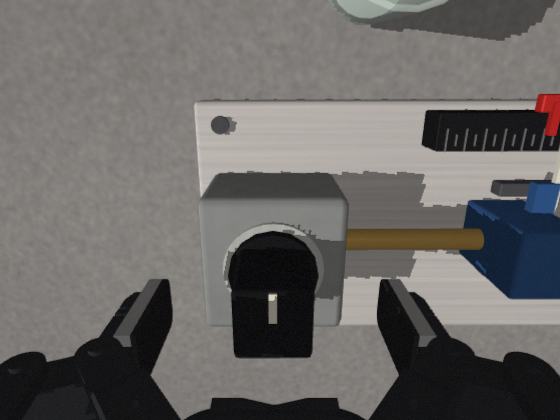

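The knob (cols 232–313) sits centred between the fingers (171–379), and its faces are square to them. Now I'll close on it.

```bash
python3 -m pendant '[{"dx":0,"dy":0,"dz":0.001,"rx":0,"ry":0,"rz":0,"hand":0.05},{"dx":0,"dy":0,"dz":0,"rx":0,"ry":0,"rz":0,"hand":0.02},{"dx":0,"dy":0,"dz":0,"rx":0,"ry":0,"rz":0,"hand":0.02},{"dx":0,"dy":0,"dz":0,"rx":0,"ry":0,"rz":0,"hand":0.02},{"dx":0,"dy":0,"dz":0,"rx":0,"ry":0,"rz":0,"hand":0.02},{"dx":0,"dy":0,"dz":0,"rx":0,"ry":0,"rz":0,"hand":0.02}]' 60; python3 - <<'E'
from h import *
to(.5071,.1449,.0865); s=manip.get_state(); print(s["width"],s["gripper_force"],s["contact_force"],s["moment"])
# initial pointer/mark from w1
d=np.load("pics/w1.npy",allow_pickle=True).item(); cv2.imwrite("pics/x.png",cv2.resize(d["frame"][80:240,370:560][...,::-1],(760,640)))
E
```

```text
clock: 4.63
position: [0.5069, 0.1457, 0.0869]
ee_rot: [-0.001, 0.994, 0.11, 0.0]
contact_force: [-2.0, 2.2, 4.1]
width: 0.0292
gripper_force: 59.6
delta tool mm [-0.   0.8  0.4] tool x yaw 12.62 zaxis [ 4.0e-04  1.2e-03 -1.0e+00] q [0.15 0.33 1.82 0.   0.99 1.5 ]
0.029173539672045144 59.64288532733917 [-1.95249699  2.2178915   4.12592994] [0.31563385 0.18661799 0.06087209]
```

```bash
python3 -m pendant '[{"dx":0,"dy":-0.0008,"dz":0,"rx":0,"ry":0,"rz":0,"hand":0.02},{"dx":0,"dy":0,"dz":0,"rx":0,"ry":0,"rz":-3,"hand":0.02},{"dx":0,"dy":0,"dz":0,"rx":0,"ry":0,"rz":-5,"hand":0.02},{"dx":0,"dy":0,"dz":0,"rx":0,"ry":0,"rz":-5,"hand":0.02},{"dx":0,"dy":0,"dz":0,"rx":0,"ry":0,"rz":-5,"hand":0.02},{"dx":0,"dy":0,"dz":0,"rx":0,"ry":0,"rz":-5,"hand":0.02},{"dx":0,"dy":0,"dz":0,"rx":0,"ry":0,"rz":-5,"hand":0.02},{"dx":0,"dy":0,"dz":0,"rx":0,"ry":0,"rz":-5,"hand":0.02},{"dx":0,"dy":0,"dz":0,"rx":0,"ry":0,"rz":-5,"hand":0.02},{"dx":0,"dy":0,"dz":0,"rx":0,"ry":0,"rz":-2,"hand":0.02}]'; python3 - <<'E'
from h import *
to(.5069,.1457,.0865); s=manip.get_state(); print(s["width"],s["gripper_force"],s["contact_force"],s["moment"])
E
```

```text
clock: 5.47
position: [0.5069, 0.1458, 0.0869]
ee_rot: [0.0, 0.896, 0.445, 0.0]
contact_force: [-0.6, 0.8, 4.7]
width: 0.0294
gripper_force: 59.8
delta tool mm [-0.1  0.   0.4] tool x yaw 52.79 zaxis [ 7.e-04 -0.e+00 -1.e+00] q [ 0.15  0.33  1.82 -0.    0.99  0.8 ]
0.029379935579298556 59.780874252319336 [-0.58683638  0.76790249  4.69696919] [ 0.03606143  0.18445201 -0.13138308]
```

View pics/x.png

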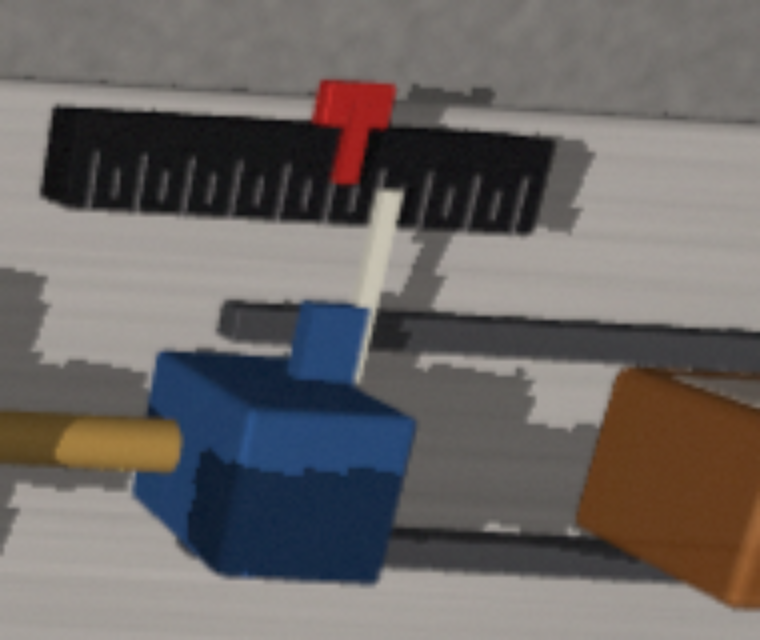

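The zoom shows the red bar end at (345,180) and the pointer tip at (391,192), a gap of about 7–8 mm. I'll keep winding.

```bash
python3 -m pendant '[{"dx":0,"dy":0,"dz":0,"rx":0,"ry":0,"rz":-3,"hand":0.02},{"dx":0,"dy":0,"dz":0,"rx":0,"ry":0,"rz":-6,"hand":0.02},{"dx":0,"dy":0,"dz":0,"rx":0,"ry":0,"rz":-6,"hand":0.02},{"dx":0,"dy":0,"dz":0,"rx":0,"ry":0,"rz":-6,"hand":0.02},{"dx":0,"dy":0,"dz":0,"rx":0,"ry":0,"rz":-6,"hand":0.02},{"dx":0,"dy":0,"dz":0,"rx":0,"ry":0,"rz":-6,"hand":0.02},{"dx":0,"dy":0,"dz":0,"rx":0,"ry":0,"rz":-6,"hand":0.02},{"dx":0,"dy":0,"dz":0,"rx":0,"ry":0,"rz":-6,"hand":0.02},{"dx":0,"dy":0,"dz":0,"rx":0,"ry":0,"rz":-6,"hand":0.02},{"dx":0,"dy":0,"dz":0,"rx":0,"ry":0,"rz":-6,"hand":0.02},{"dx":0,"dy":0,"dz":0,"rx":0,"ry":0,"rz":-6,"hand":0.02},{"dx":0,"dy":0,"dz":0,"rx":0,"ry":0,"rz":-6,"hand":0.02}]'; 
python3 -m pendant '[{"dx":0,"dy":0,"dz":0,"rx":0,"ry":0,"rz":-6,"hand":0.02},{"dx":0,"dy":0,"dz":0,"rx":0,"ry":0,"rz":-6,"hand":0.02},{"dx":0,"dy":0,"dz":0,"rx":0,"ry":0,"rz":-6,"hand":0.02},{"dx":0,"dy":0,"dz":0,"rx":0,"ry":0,"rz":-6,"hand":0.02},{"dx":0,"dy":0,"dz":0,"rx":0,"ry":0,"rz":-6,"hand":0.02},{"dx":0,"dy":0,"dz":0,"rx":0,"ry":0,"rz":-6,"hand":0.02},{"dx":0,"dy":0,"dz":0,"rx":0,"ry":0,"rz":-6,"hand":0.02},{"dx":0,"dy":0,"dz":0,"rx":0,"ry":0,"rz":-6,"hand":0.02},{"dx":0,"dy":0,"dz":0,"rx":0,"ry":0,"rz":-4,"hand":0.02},{"dx":0,"dy":0,"dz":0,"rx":0,"ry":0,"rz":-2,"hand":0.02}]'; cat >> h.py <<'E'
def meas(d,st=None):
    "rectify the jig plane z=43.5mm, 5 px/mm, u=jig y (-60..60), v=jig x (80..20); return jig y of pointer and red bar"
    src=np.array([proj(d,jw(x/1000,y/1000,.0435),st) for x,y in[(80,-60),(80,60),(20,60),(20,-60)]],np.float32)
    H=cv2.getPerspectiveTransform(src,np.array([[0,0],[600,0],[600,300],[0,300]],np.float32))
    w=cv2.warpPerspective(d["frame"],H,(600,300),flags=cv2.INTER_CUBIC); return w
def bars(w):
    hsv=cv2.cvtColor(w,cv2.COLOR_RGB2HSV).astype(int); f=w.astype(int)
    red=(f[...,0]-np.maximum(f[...,1],f[...,2])).clip(0)
    ys,xs=np.nonzero(red>70); print("red rows jigx",80-ys.min()/5,80-ys.max()/5)
    out={}
    for v in range(ys.max()-22,ys.max()-2,4):
        r=red[v]*(red[v]>25); print("red x",80-v/5,"y",((r*np.arange(600)).sum()/r.sum()/5-60).round(2))
    g=f.min(axis=2)
    for v in range(100,175,8):  # pointer over black scale
        r=g[v-1:v+2].mean(0); k=r>95
        n,l,s,c=cv2.connectedComponentsWithStats(k.astype(np.uint8)[None])
        print("white x",80-v/5,[((c[i][0]/5-60).round(2),(s[i][4]/5)) for i in range(1,n) if 6<s[i][4]<50])
E
python3 - <<'E'
from h import *
to(.5069,.1457,.0865); s=manip.get_state(); print(s["width"],s["gripper_force"],s["contact_force"],s["moment"])
d=manip.get_image("top"); np.save("pics/t2.npy",d,allow_pickle=True); w2=meas(d); print("top now"); bars(w2)
d=np.load("pics/t1.npy",allow_pickle=True).item(); w1=meas(d); print("top before"); bars(w1)
cv2.imwrite("pics/y.png",np.vstack([w1,w2])[...,::-1])
E
```

```text
clock: 6.47
position: [0.5069, 0.1458, 0.0869]
ee_rot: [0.0, 0.486, 0.874, 0.0]
contact_force: [-1.9, -0.3, 5.4]
width: 0.0288
gripper_force: 59.8
clock: 7.3
position: [0.5067, 0.1458, 0.0868]
ee_rot: [0.0, 0.037, 0.999, 0.0]
contact_force: [-1.5, -0.1, 5.6]
width: 0.0295
gripper_force: 59.8
delta tool mm [-0.2 -0.1  0.3] tool x yaw 175.76 zaxis [ 3.e-04  1.e-04 -1.e+00] q [ 0.15  0.33  1.82  0.    0.99 -1.35]
0.029458716611335818 59.83299672603607 [-1.46522758 -0.11092992  5.60076226] [ 0.07760741  0.26657601 -0.11735599]
top now
red rows jigx 79.2 59.2
red x 63.6 y 10.44
red x 62.8 y 10.47
red x 62.0 y 10.46
red x 61.2 y 10.44
red x 60.4 y 10.35
white x 60.0 []
white x 58.4 [(np.float64(16.6), np.float64(4.6))]
white x 56.8 [(np.float64(16.5), np.float64(5.6))]
white x 55.2 [(np.float64(16.3), np.float64(5.6))]
white x 53.6 [(np.float64(16.3), np.float64(5.6))]
white x 52.0 [(np.float64(16.3), np.float64(5.6))]
white x 50.4 [(np.float64(16.3), np.float64(5.6))]
white x 48.8 [(np.float64(16.4), np.float64(6.2))]
white x 47.2 []
white x 45.6 []
top before
red rows jigx 79.2 59.4
red x 63.8 y 10.43
red x 63.0 y 10.48
red x 62.2 y 10.43
red x 61.4 y 10.45
red x 60.6 y 10.41
white x 60.0 []
white x 58.4 [(np.float64(1.0), np.float64(4.6))]
white x 56.8 [(np.float64(0.7), np.float64(5.6))]
white x 55.2 [(np.float64(0.6), np.float64(5.8))]
white x 53.6 [(np.float64(0.7), np.float64(5.6))]
white x 52.0 [(np.float64(0.8), np.float64(5.4))]
white x 50.4 [(np.float64(0.7), np.float64(5.6))]
white x 48.8 [(np.float64(0.6), np.float64(6.2))]
white x 47.2 []
white x 45.6 []
```

View pics/y.png

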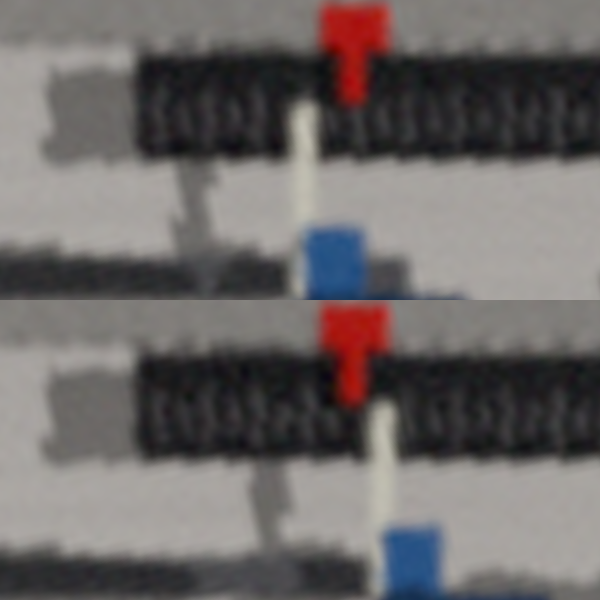

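Before (top) the pointer was at jig y 0.7, and now (bottom) it is at 16.4, with the red mark at 10.45, so it is about 6 mm past. I'll add about 1.3 mm for margin, then wind back through the play and stop short to measure.

```bash
python3 -m pendant '[{"dx":0,"dy":0,"dz":0,"rx":0,"ry":0,"rz":-4,"hand":0.02},{"dx":0,"dy":0,"dz":0,"rx":0,"ry":0,"rz":-6,"hand":0.02},{"dx":0,"dy":0,"dz":0,"rx":0,"ry":0,"rz":-3,"hand":0.02},{"dx":0,"dy":0,"dz":0,"rx":0,"ry":0,"rz":0,"hand":0.02}]'
python3 - <<'E'
from h import *
to(.5069,.1457,.0865)
d=manip.get_image("top"); bars(meas(d))
E
python3 -m pendant '[{"dx":0,"dy":0,"dz":0,"rx":0,"ry":0,"rz":3,"hand":0.02},{"dx":0,"dy":0,"dz":0,"rx":0,"ry":0,"rz":6,"hand":0.02},{"dx":0,"dy":0,"dz":0,"rx":0,"ry":0,"rz":6,"hand":0.02},{"dx":0,"dy":0,"dz":0,"rx":0,"ry":0,"rz":6,"hand":0.02},{"dx":0,"dy":0,"dz":0,"rx":0,"ry":0,"rz":6,"hand":0.02},{"dx":0,"dy":0,"dz":0,"rx":0,"ry":0,"rz":6,"hand":0.02},{"dx":0,"dy":0,"dz":0,"rx":0,"ry":0,"rz":6,"hand":0.02},{"dx":0,"dy":0,"dz":0,"rx":0,"ry":0,"rz":6,"hand":0.02},{"dx":0,"dy":0,"dz":0,"rx":0,"ry":0,"rz":6,"hand":0.02},{"dx":0,"dy":0,"dz":0,"rx":0,"ry":0,"rz":4,"hand":0.02},{"dx":0,"dy":0,"dz":0,"rx":0,"ry":0,"rz":2,"hand":0.02}]'
python3 -m pendant '[{"dx":0,"dy":0,"dz":0,"rx":0,"ry":0,"rz":3,"hand":0.02},{"dx":0,"dy":0,"dz":0,"rx":0,"ry":0,"rz":6,"hand":0.02},{"dx":0,"dy":0,"dz":0,"rx":0,"ry":0,"rz":6,"hand":0.02},{"dx":0,"dy":0,"dz":0,"rx":0,"ry":0,"rz":6,"hand":0.02},{"dx":0,"dy":0,"dz":0,"rx":0,"ry":0,"rz":4,"hand":0.02},{"dx":0,"dy":0,"dz":0,"rx":0,"ry":0,"rz":2,"hand":0.02},{"dx":0,"dy":0,"dz":0,"rx":0,"ry":0,"rz":0,"hand":0.02}]'
python3 - <<'E'
from h import *
to(.5069,.1457,.0865)
d=manip.get_image("top"); bars(meas(d))
E
```

```text
clock: 7.68
position: [0.5067, 0.1458, 0.0868]
ee_rot: [0.0, -0.076, 0.997, -0.0]
contact_force: [-1.4, -0.3, 4.6]
width: 0.0291
gripper_force: 59.9
delta tool mm [-0.1 -0.1  0.3] tool x yaw -171.26 zaxis [ 3.e-04 -0.e+00 -1.e+00] q [ 0.15  0.33  1.82 -0.    0.99 -1.58]
red rows jigx 79.2 59.4
red x 63.8 y 10.46
red x 63.0 y 10.46
red x 62.2 y 10.4
red x 61.4 y 10.44
red x 60.6 y 10.45
white x 60.0 []
white x 58.4 [(np.float64(18.0), np.float64(5.0))]
white x 56.8 [(np.float64(17.8), np.float64(5.8))]
white x 55.2 [(np.float64(17.7), np.float64(5.6))]
white x 53.6 [(np.float64(17.7), np.float64(5.6))]
white x 52.0 [(np.float64(17.9), np.float64(5.6))]
white x 50.4 [(np.float64(17.9), np.float64(5.6))]
white x 48.8 [(np.float64(17.8), np.float64(6.2))]
white x 47.2 []
white x 45.6 []
clock: 8.65
position: [0.5068, 0.1458, 0.0868]
ee_rot: [0.0, 0.411, 0.912, 0.0]
contact_force: [-1.5, 0.3, 5.5]
width: 0.029
gripper_force: 59.9
clock: 9.23
position: [0.5069, 0.1458, 0.0868]
ee_rot: [0.0, 0.612, 0.791, 0.0]
contact_force: [-0.7, 0.1, 5.0]
width: 0.0292
gripper_force: 59.9
delta tool mm [-0.1  0.   0.3] tool x yaw 104.55 zaxis [ 5.e-04 -1.e-04 -1.e+00] q [ 0.15  0.33  1.82 -0.    0.99 -0.11]
red rows jigx 79.2 60.6
red x 65.0 y 10.32
red x 64.2 y 10.33
red x 63.4 y 10.44
red x 62.6 y 10.46
red x 61.8 y 10.43
white x 60.0 []
white x 58.4 []
white x 56.8 [(np.float64(13.1), np.float64(2.8))]
white x 55.2 [(np.float64(12.9), np.float64(2.8))]
white x 53.6 [(np.float64(12.8), np.float64(3.0))]
white x 52.0 [(np.float64(12.9), np.float64(3.2))]
white x 50.4 [(np.float64(13.0), np.float64(3.0))]
white x 48.8 [(np.float64(13.0), np.float64(3.4))]
white x 47.2 [(np.float64(12.6), np.float64(5.0))]
white x 45.6 []
```

```bash
python3 - <<'E'
from h import *
d=np.load("pics/w1.npy",allow_pickle=True).item()
a=np.radians(16.05/2); st=dict(position=np.array([.5061,.1512,.2071]),ee_rot=[0,np.cos(a),np.sin(a),0])
w=meas(d,st); bars(w)
E
python3 -m pendant '[{"dx":0,"dy":0,"dz":0,"rx":0,"ry":0,"rz":3,"hand":0.02},{"dx":0,"dy":0,"dz":0,"rx":0,"ry":0,"rz":6,"hand":0.02},{"dx":0,"dy":0,"dz":0,"rx":0,"ry":0,"rz":6,"hand":0.02},{"dx":0,"dy":0,"dz":0,"rx":0,"ry":0,"rz":3,"hand":0.02},{"dx":0,"dy":0,"dz":0,"rx":0,"ry":0,"rz":2,"hand":0.02},{"dx":0,"dy":0,"dz":0,"rx":0,"ry":0,"rz":0,"hand":0.02},{"dx":0,"dy":0,"dz":0,"rx":0,"ry":0,"rz":0,"hand":0.02}]'
python3 - <<'E'
from h import *
to(.5069,.1457,.0865)
d=manip.get_image("top"); bars(meas(d))
E
```

```text
red rows jigx 78.8 58.8
red x 63.2 y 10.49
red x 62.4 y 10.49
red x 61.6 y 10.45
red x 60.8 y 10.47
red x 60.0 y 10.49
white x 60.0 []
white x 58.4 []
white x 56.8 [(np.float64(0.6), np.float64(5.8))]
white x 55.2 [(np.float64(0.6), np.float64(5.8))]
white x 53.6 [(np.float64(0.7), np.float64(6.0))]
white x 52.0 [(np.float64(0.7), np.float64(5.6))]
white x 50.4 [(np.float64(-25.8), np.float64(5.4)), (np.float64(-16.4), np.float64(2.2)), (np.float64(1.2), np.float64(8.2)), (np.float64(15.6), np.float64(8.2)), (np.float64(22.6), np.float64(1.4)), (np.float64(26.7), np.float64(2.0)), (np.float64(31.4), np.float64(5.4)), (np.float64(40.7), np.float64(1.6)), (np.float64(45.1), np.float64(6.8)), (np.float64(52.0), np.float64(1.8)), (np.float64(55.4), np.float64(2.6)), (np.float64(58.9), np.float64(2.0))]
white x 48.8 []
white x 47.2 []
white x 45.6 []
clock: 9.87
position: [0.5069, 0.1458, 0.0868]
ee_rot: [0.0, 0.74, 0.673, 0.0]
contact_force: [-1.3, 0.1, 4.4]
width: 0.0292
gripper_force: 59.8
delta tool mm [-0.1  0.   0.3] tool x yaw 84.6 zaxis [ 6.e-04 -0.e+00 -1.e+00] q [ 0.15  0.33  1.82 -0.    0.99  0.24]
red rows jigx 79.2 60.0
red x 64.4 y 10.43
red x 63.6 y 10.47
red x 62.8 y 10.49
red x 62.0 y 10.49
red x 61.2 y 10.49
white x 60.0 []
white x 58.4 []
white x 56.8 [(np.float64(10.7), np.float64(2.8))]
white x 55.2 [(np.float64(10.8), np.float64(3.0))]
white x 53.6 [(np.float64(10.9), np.float64(2.8))]
white x 52.0 [(np.float64(10.9), np.float64(3.2))]
white x 50.4 [(np.float64(11.1), np.float64(2.8))]
white x 48.8 [(np.float64(11.0), np.float64(3.0))]
white x 47.2 [(np.float64(10.7), np.float64(5.2))]
white x 45.6 []
```

```bash
python3 -m pendant '[{"dx":0,"dy":0,"dz":0,"rx":0,"ry":0,"rz":2,"hand":0.02},{"dx":0,"dy":0,"dz":0,"rx":0,"ry":0,"rz":1.5,"hand":0.02},{"dx":0,"dy":0,"dz":0,"rx":0,"ry":0,"rz":0,"hand":0.02},{"dx":0,"dy":0,"dz":0,"rx":0,"ry":0,"rz":0,"hand":0.02}]'
python3 - <<'E'
from h import *
to(.5069,.1457,.0865)
E
python3 -m pendant '[{"dx":0,"dy":0,"dz":0,"rx":0,"ry":0,"rz":0,"hand":0.05},{"dx":0,"dy":0,"dz":0,"rx":0,"ry":0,"rz":0,"hand":0.07},{"dx":0,"dy":0,"dz":0,"rx":0,"ry":0,"rz":0,"hand":0.07},{"dx":0,"dy":0,"dz":-0.01,"rx":0,"ry":0,"rz":0,"hand":0.07},{"dx":0,"dy":0,"dz":-0.03,"rx":0,"ry":0,"rz":0,"hand":0.07},{"dx":0,"dy":0,"dz":-0.03,"rx":0,"ry":0,"rz":0,"hand":0.07},{"dx":0,"dy":0,"dz":-0.02,"rx":0,"ry":0,"rz":0,"hand":0.07},{"dx":0,"dy":0,"dz":0,"rx":0,"ry":0,"rz":0,"hand":0.07}]'
python3 - <<'E'
from h import *
to(*jw(-.04,0,.18)); s=manip.get_state(); print(s["contact_force"])
d=manip.get_image("top"); bars(meas(d))
E
```

```text
clock: 10.25
position: [0.5069, 0.1458, 0.0869]
ee_rot: [0.0, 0.76, 0.65, 0.0]
contact_force: [-0.7, -0.1, 5.9]
width: 0.0292
gripper_force: 59.8
delta tool mm [-0.1  0.   0.4] tool x yaw 81.1 zaxis [ 6.e-04 -0.e+00 -1.e+00] q [ 0.15  0.33  1.82 -0.    0.99  0.3 ]
clock: 10.92
position: [0.51, 0.1463, 0.1816]
ee_rot: [0.003, 0.76, 0.65, 0.004]
contact_force: [0.8, 0.6, 0.5]
width: 0.0699
gripper_force: 0.0
delta tool mm [-155.9   15.4    1.3] tool x yaw 81.13 zaxis [ 0.0101  0.0015 -0.9999] q [ 0.15  0.24  1.69 -0.    1.21  0.3 ]
[0.84298677 0.5693067  0.52566153]
red rows jigx 79.2 60.2
red x 64.6 y 10.41
red x 63.8 y 10.44
red x 63.0 y 10.44
red x 62.2 y 10.38
red x 61.4 y 10.45
white x 60.0 []
white x 58.4 [(np.float64(10.3), np.float64(4.8))]
white x 56.8 [(np.float64(10.4), np.float64(5.4))]
white x 55.2 [(np.float64(10.5), np.float64(5.6))]
white x 53.6 [(np.float64(10.5), np.float64(5.6))]
white x 52.0 [(np.float64(10.6), np.float64(5.8))]
white x 50.4 [(np.float64(10.5), np.float64(5.6))]
white x 48.8 [(np.float64(10.4), np.float64(6.6))]
white x 47.2 []
white x 45.6 []
```

The pointer stands at 10.47 against the mark's 10.43, and the knob is released. Next I'll measure the bottle.

```bash
python3 - <<'E'
from h import *
d=np.load("pics/t1.npy",allow_pickle=True).item(); d2=np.load("pics/scene0.npy",allow_pickle=True).item()
print("cap centre top", wj(plane(d,(354.7,235.7),.094)))
for dd in (d,d2):
    b,l=blobs(dd["frame"],(5,130,40),(20,255,255),100)
    for s,c in b:
        print(s,c)
# rectify at body top z=.074, find amber extents and cap
def rect(d,z,st=None):
    src=np.array([proj(d,jw(x/1000,y/1000,z),st) for x,y in[(40,-160),(40,-20),(-40,-20),(-40,-160)]],np.float32)
    H=cv2.getPerspectiveTransform(src,np.array([[0,0],[560,0],[560,320],[0,320]],np.float32)); return cv2.warpPerspective(d["frame"],H,(560,320))
for n,dd in(("top",d),("scene",d2)):
  for z in(.074,.094):
    w=rect(dd,z); m=cv2.inRange(cv2.cvtColor(w,cv2.COLOR_RGB2HSV),(5,130,40),(20,255,255)) if z<.09 else cv2.inRange(w,(0,0,0),(35,35,35))
    n_,l,s,c=cv2.connectedComponentsWithStats(m)
    print(n,z,[("y",s[i][0]/4-160,(s[i][0]+s[i][2])/4-160,"x",40-s[i][1]/4,40-(s[i][1]+s[i][3])/4) for i in range(1,n_) if s[i][4]>1500])
to(*jw(0,-.14,.16))
E
```

```text
cap centre top [  0.20390535 -88.92929075]
[342, 148, 26, 22, 129] [350.7, 162.8]
[337, 223, 29, 29, 437] [348.9, 237.8]
[207, 189, 25, 24, 283] [219.7, 203.1]
[210, 282, 30, 20, 180] [226.4, 295.3]
top 0.074 [('y', np.float64(-106.75), np.float64(-64.75), 'x', np.float64(21.25), np.float64(-20.0))]
top 0.094 [('y', np.float64(-101.5), np.float64(-77.0), 'x', np.float64(11.75), np.float64(-10.5))]
scene 0.074 [('y', np.float64(-111.5), np.float64(-72.75), 'x', np.float64(31.0), np.float64(-13.25))]
scene 0.094 [('y', np.float64(-103.5), np.float64(-81.25), 'x', np.float64(21.75), np.float64(-6.0))]
delta tool mm [-271.   105.4   19.4] tool x yaw 81.13 zaxis [ 6.2e-03  9.0e-04 -1.0e+00] q [ 0.15  0.24  1.69 -0.    1.2   0.3 ]
```

```bash
python3 -m pendant '[{"dx":0,"dy":0,"dz":0,"rx":0,"ry":0,"rz":-4,"hand":0.03},{"dx":0,"dy":0,"dz":0,"rx":0,"ry":0,"rz":-6,"hand":0},{"dx":0,"dy":0,"dz":0,"rx":0,"ry":0,"rz":-6,"hand":0},{"dx":0,"dy":0,"dz":0,"rx":0,"ry":0,"rz":-5.6,"hand":0},{"dx":0,"dy":0,"dz":0,"rx":0,"ry":0,"rz":0,"hand":0},{"dx":0,"dy":0,"dz":0,"rx":0,"ry":0,"rz":0,"hand":0}]'
python3 - <<'E'
from h import *
to(*jw(0,-.14,.16))
E
```

```text
clock: 11.47
position: [0.506, 0.1457, 0.1754]
ee_rot: [-0.001, 0.625, 0.78, -0.001]
contact_force: [-0.6, 0.3, 0.6]
width: 0.0002
gripper_force: 0.0
delta tool mm [-290.9    1.7   15.3] tool x yaw 102.58 zaxis [-2.e-03 -3.e-04 -1.e+00] q [ 0.15  0.24  1.7   0.    1.2  -0.07]
```

```bash
python3 -m pendant '[{"dx":-0.015,"dy":0,"dz":0,"rx":0,"ry":0,"rz":0,"hand":0},{"dx":-0.035,"dy":0,"dz":0,"rx":0,"ry":0,"rz":0,"hand":0},{"dx":-0.035,"dy":0,"dz":0,"rx":0,"ry":0,"rz":0,"hand":0},{"dx":-0.035,"dy":0,"dz":0,"rx":0,"ry":0,"rz":0,"hand":0},{"dx":-0.035,"dy":0,"dz":0,"rx":0,"ry":0,"rz":0,"hand":0},{"dx":-0.035,"dy":0,"dz":0,"rx":0,"ry":0,"rz":0,"hand":0},{"dx":-0.035,"dy":0,"dz":0,"rx":0,"ry":0,"rz":0,"hand":0},{"dx":-0.035,"dy":0,"dz":0,"rx":0,"ry":0,"rz":0,"hand":0},{"dx":-0.02,"dy":0.001,"dz":0,"rx":0,"ry":0,"rz":0,"hand":0},{"dx":-0.01,"dy":0,"dz":0,"rx":0,"ry":0,"rz":-0.1,"hand":0},{"dx":0,"dy":0,"dz":0,"rx":0,"ry":0,"rz":0,"hand":0},{"dx":0,"dy":0,"dz":0,"rx":0,"ry":0,"rz":0,"hand":0}]'
python3 - <<'E'
from h import *
to(*jw(0,-.14,.035)); s=manip.get_state(); print(s["contact_force"])
d=manip.get_image("wrist"); np.save("pics/w3.npy",d,allow_pickle=True); cv2.imwrite("pics/w3.png",d["frame"][...,::-1])
bars(meas(d,s)) 
print([proj(d,jw(x,y,.074),s).round(0).tolist() for x,y in[(.02,-.071),(.02,-.107),(-.02,-.107),(-.02,-.071)]])
print("cap",proj(d,jw(0,-.089,.094),s))
E
```

```text
clock: 12.47
position: [0.571, -0.1361, 0.1757]
ee_rot: [-0.001, 0.624, 0.781, 0.0]
contact_force: [-0.3, 0.5, 0.2]
width: 0.0
gripper_force: 0.0
delta tool mm [ -2.   -0.2 140.7] tool x yaw 102.73 zaxis [-0.0014  0.0016 -1.    ] q [-0.35  0.33  1.57  0.    1.25 -0.58]
[-0.27714728  0.4587171   0.21122436]Traceback (most recent call last):
  File "<stdin>", line 4, in <module>
  File "h.py", line 38, in bars
    ys,xs=np.nonzero(red>70); print("red rows jigx",80-ys.min()/5,80-ys.max()/5)
                                                       ~~~~~~^^
    return umr_minimum(a, axis, None, out, keepdims, initial, where)
ValueError: zero-size array to reduction operation minimum which has no identity
```

View pics/w3.png

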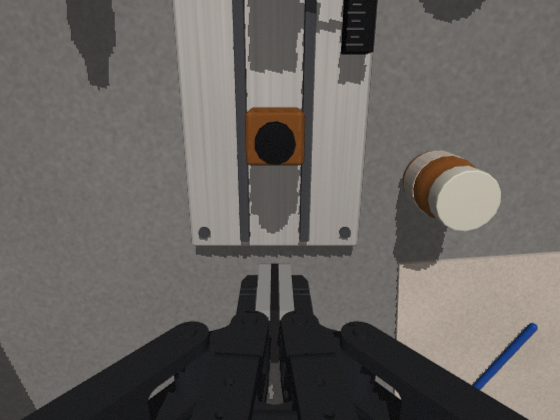

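The wrist view shows the fingers (col 275) in line with the bottle's cap (275,142), with the bottle square in the lane. I'll go down behind it.

```bash
python3 -m pendant '[{"dx":0,"dy":0,"dz":0.02,"rx":0,"ry":0,"rz":0,"hand":0},{"dx":0,"dy":0,"dz":0.03,"rx":0,"ry":0,"rz":0,"hand":0},{"dx":0,"dy":0,"dz":0.03,"rx":0,"ry":0,"rz":0,"hand":0},{"dx":0,"dy":0,"dz":0.03,"rx":0,"ry":0,"rz":0,"hand":0},{"dx":0,"dy":0,"dz":0.019,"rx":0,"ry":0,"rz":0,"hand":0},{"dx":0,"dy":0,"dz":0.008,"rx":0,"ry":0,"rz":0,"hand":0},{"dx":0,"dy":0,"dz":0,"rx":0,"ry":0,"rz":0,"hand":0},{"dx":0,"dy":0,"dz":0,"rx":0,"ry":0,"rz":0,"hand":0}]'
python3 -m pendant '[{"dx":0.005,"dy":0,"dz":0,"rx":0,"ry":0,"rz":0,"hand":0},{"dx":0.005,"dy":0,"dz":0,"rx":0,"ry":0,"rz":0,"hand":0},{"dx":0.003,"dy":0,"dz":0,"rx":0,"ry":0,"rz":0,"hand":0},{"dx":0.003,"dy":0,"dz":0,"rx":0,"ry":0,"rz":0,"hand":0},{"dx":0.003,"dy":0,"dz":0,"rx":0,"ry":0,"rz":0,"hand":0},{"dx":0.003,"dy":0,"dz":0,"rx":0,"ry":0,"rz":0,"hand":0},{"dx":0.003,"dy":0,"dz":0,"rx":0,"ry":0,"rz":0,"hand":0},{"dx":0.003,"dy":0,"dz":0,"rx":0,"ry":0,"rz":0,"hand":0}]'
python3 - <<'E'
from h import *
to(*jw(0,-.0365,.036)); s=manip.get_state(); print(s["contact_force"])
E
```

```text
clock: 13.18
position: [0.572, -0.1358, 0.0399]
ee_rot: [0.0, 0.623, 0.782, 0.0]
contact_force: [-0.7, -1.1, 0.3]
width: -0.0002
gripper_force: 0.0
clock: 13.85
position: [0.566, -0.1098, 0.0397]
ee_rot: [0.001, 0.624, 0.782, 0.0]
contact_force: [1.0, -2.4, 1.8]
width: -0.0
gripper_force: 1.0
delta tool mm [75.1 -1.1  3.6] tool x yaw 102.83 zaxis [ 0.0015 -0.001  -1.    ] q [-0.31  0.45  1.77 -0.    0.93 -0.54]
[ 0.9632205  -2.38025704  1.84682021]
```

```bash
python3 -m pendant '[{"dx":-0.003,"dy":0,"dz":0,"rx":0,"ry":0,"rz":0,"hand":0},{"dx":0,"dy":-0.001,"dz":0.007,"rx":0,"ry":0,"rz":0,"hand":0},{"dx":0.002,"dy":0,"dz":0,"rx":0,"ry":0,"rz":0,"hand":0},{"dx":0.003,"dy":0,"dz":0,"rx":0,"ry":0,"rz":0,"hand":0},{"dx":0.004,"dy":0,"dz":0,"rx":0,"ry":0,"rz":0,"hand":0},{"dx":0.006,"dy":0,"dz":0,"rx":0,"ry":0,"rz":0,"hand":0},{"dx":0.006,"dy":0,"dz":0,"rx":0,"ry":0,"rz":0,"hand":0},{"dx":0.006,"dy":0,"dz":0,"rx":0,"ry":0,"rz":0,"hand":0},{"dx":0.006,"dy":0,"dz":0,"rx":0,"ry":0,"rz":0,"hand":0},{"dx":0.006,"dy":0,"dz":0,"rx":0,"ry":0,"rz":0,"hand":0},{"dx":0.004,"dy":0,"dz":0,"rx":0,"ry":0,"rz":0,"hand":0},{"dx":0.002,"dy":0,"dz":0,"rx":0,"ry":0,"rz":0,"hand":0}]'
python3 - <<'E'
from h import *
to(*jw(0,-.0365,.033)); s=manip.get_state(); print(s["contact_force"])
d=manip.get_image("wrist"); np.save("pics/w4.npy",d,allow_pickle=True); cv2.imwrite("pics/w4.png",d["frame"][...,::-1])
E
```

```text
clock: 14.85
position: [0.5548, -0.0679, 0.0324]
ee_rot: [-0.0, 0.623, 0.782, 0.0]
contact_force: [-0.3, -1.1, -0.2]
width: -0.0
gripper_force: 0.4
delta tool mm [31.7  0.5 -0.6] tool x yaw 102.87 zaxis [-1.e-04  2.e-04 -1.e+00] q [-0.25  0.43  1.82  0.    0.89 -0.47]
[-0.3407318  -1.11395648 -0.21624287]
```

View pics/w4.png

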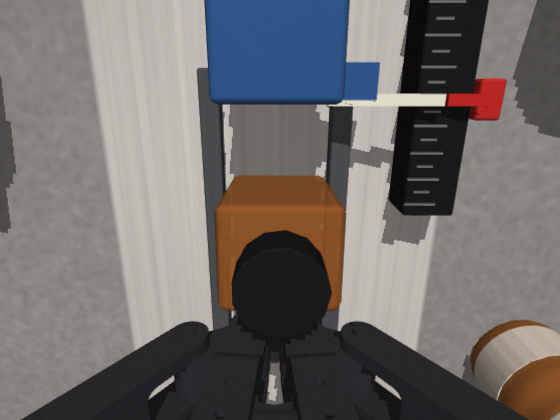

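The pointer (row 100) and red bar (row 100) are in one line, and the bottle stands upright in front of the fingers. Next I'll work out the remaining gap.

```bash
python3 - <<'E'
from h import *
d=np.load("pics/w4.npy",allow_pickle=True).item(); s=manip.get_state()
a,b,c=[wj(plane(d,p,z,s)) for p,z in [((280,208),.074),((280,177),.02),((280,103),.075)]]
print("bottle front",a,b,"stop face",c,"tcp",wj(s["position"]))
print("pointer",wj(plane(d,(425,100.5),.0435,s)),"red",wj(plane(d,(465,100.5),.0435,s)))
E
python3 -m pendant '[{"dx":0.003,"dy":0,"dz":0,"rx":0,"ry":0,"rz":0,"hand":0},{"dx":0.004,"dy":0,"dz":0,"rx":0,"ry":0,"rz":0,"hand":0},{"dx":0.004,"dy":0,"dz":0,"rx":0,"ry":0,"rz":0,"hand":0},{"dx":0.004,"dy":0,"dz":0,"rx":0,"ry":0,"rz":0,"hand":0},{"dx":0.003,"dy":0,"dz":0,"rx":0,"ry":0,"rz":0,"hand":0},{"dx":0.002,"dy":0,"dz":0,"rx":0,"ry":0,"rz":0,"hand":0},{"dx":0.001,"dy":0,"dz":0,"rx":0,"ry":0,"rz":0,"hand":0}]'
```

```text
bottle front [  1.12908003 -18.80123748] [  1.94892221 -23.08466074] stop face [ 0.90787419 10.89998908] tcp [ -0.41695679 -68.11701257]
pointer [51.65300821 10.20798127] red [65.5217376  10.23414531]
clock: 15.48
position: [0.5504, -0.048, 0.0324]
ee_rot: [0.0, 0.624, 0.782, 0.0]
contact_force: [0.8, -2.0, 1.3]
width: -0.0
gripper_force: 0.4
```

```bash
python3 -m pendant '[{"dx":0.002,"dy":0,"dz":0,"rx":0,"ry":0,"rz":0,"hand":0},{"dx":0.002,"dy":0,"dz":0,"rx":0,"ry":0,"rz":0,"hand":0},{"dx":0.001,"dy":0,"dz":0,"rx":0,"ry":0,"rz":0,"hand":0},{"dx":0.001,"dy":0,"dz":0,"rx":0,"ry":0,"rz":0,"hand":0},{"dx":0.001,"dy":0,"dz":0,"rx":0,"ry":0,"rz":0,"hand":0},{"dx":0,"dy":0,"dz":0,"rx":0,"ry":0,"rz":0,"hand":0}]'
python3 -m pendant '[{"dx":0.0005,"dy":0,"dz":0,"rx":0,"ry":0,"rz":0,"hand":0},{"dx":0.0005,"dy":0,"dz":0,"rx":0,"ry":0,"rz":0,"hand":0},{"dx":0.0005,"dy":0,"dz":0,"rx":0,"ry":0,"rz":0,"hand":0},{"dx":0,"dy":0,"dz":0,"rx":0,"ry":0,"rz":0,"hand":0}]'
python3 -c "
from h import *
to(*jw(0,-.0365,.033)); print(wj(manip.get_state()['position']))"
```

```text
clock: 15.98
position: [0.5489, -0.0413, 0.0323]
ee_rot: [0.0, 0.624, 0.782, 0.0]
contact_force: [-0.2, -1.1, 0.2]
width: -0.0004
gripper_force: 0.2
clock: 16.32
position: [0.5486, -0.0399, 0.0323]
ee_rot: [-0.0, 0.624, 0.782, 0.0]
contact_force: [0.9, -0.3, 1.7]
width: 0.0003
gripper_force: 0.3
delta tool mm [ 3.   0.4 -0.7] tool x yaw 102.82 zaxis [ 1.e-04  1.e-04 -1.e+00] q [-0.2   0.42  1.84  0.    0.88 -0.42]
[ -0.37541927 -39.5276375 ]
```

```bash
python3 -m pendant '[{"dx":0.0007,"dy":0,"dz":0,"rx":0,"ry":0,"rz":0,"hand":0},{"dx":0.0007,"dy":0,"dz":0,"rx":0,"ry":0,"rz":0,"hand":0},{"dx":0,"dy":0,"dz":0,"rx":0,"ry":0,"rz":0,"hand":0}]'
python3 -m pendant '[{"dx":0.0007,"dy":0,"dz":0,"rx":0,"ry":0,"rz":0,"hand":0},{"dx":0.0007,"dy":0,"dz":0,"rx":0,"ry":0,"rz":0,"hand":0},{"dx":0,"dy":0,"dz":0,"rx":0,"ry":0,"rz":0,"hand":0}]'
python3 -c "
from h import *
print(wj(manip.get_state()['position']),manip.get_state()['contact_force'])"
```

```text
clock: 16.57
position: [0.5486, -0.0397, 0.0323]
ee_rot: [0.001, 0.623, 0.782, -0.001]
contact_force: [1.5, -6.0, 0.2]
width: -0.0003
gripper_force: 0.4
clock: 16.82
position: [0.5487, -0.0396, 0.0324]
ee_rot: [0.002, 0.623, 0.782, -0.001]
contact_force: [1.0, -8.4, -0.5]
width: -0.0002
gripper_force: 0.6
[ -0.1881044  -39.23558098] [ 0.99328594 -8.38312809 -0.51219375]
```

```bash
python3 -m pendant '[{"dx":0.0005,"dy":0,"dz":0,"rx":0,"ry":0,"rz":0,"hand":0},{"dx":0,"dy":0,"dz":0,"rx":0,"ry":0,"rz":0,"hand":0},{"dx":0,"dy":0,"dz":0,"rx":0,"ry":0,"rz":0,"hand":0}]'
python3 - <<'E'
from h import *
s=manip.get_state(); print(wj(s['position']),s['contact_force'])
E
```

```text
clock: 17.07
position: [0.5487, -0.0396, 0.0324]
ee_rot: [0.002, 0.623, 0.782, -0.001]
contact_force: [0.5, -10.5, -1.2]
width: 0.0002
gripper_force: 0.7
[ -0.12140876 -39.2133289 ] [  0.47014929 -10.53195825  -1.18630349]
```

```bash
python3 -m pendant '[{"dx":0,"dy":0,"dz":0,"rx":0,"ry":0,"rz":0,"hand":0},{"dx":0,"dy":0,"dz":0,"rx":0,"ry":0,"rz":0,"hand":0},{"dx":0,"dy":0,"dz":0,"rx":0,"ry":0,"rz":0,"hand":0},{"dx":0,"dy":0,"dz":0,"rx":0,"ry":0,"rz":0,"hand":0},{"dx":0,"dy":0,"dz":0,"rx":0,"ry":0,"rz":0,"hand":0},{"dx":0,"dy":0,"dz":0,"rx":0,"ry":0,"rz":0,"hand":0}]'
python3 -m pendant '[{"dx":-0.002,"dy":0,"dz":0,"rx":0,"ry":0,"rz":0,"hand":0},{"dx":-0.004,"dy":0,"dz":0,"rx":0,"ry":0,"rz":0,"hand":0},{"dx":-0.015,"dy":0,"dz":0,"rx":0,"ry":0,"rz":0,"hand":0},{"dx":-0.015,"dy":0,"dz":0,"rx":0,"ry":0,"rz":0,"hand":0},{"dx":-0.005,"dy":0,"dz":0,"rx":0,"ry":0,"rz":0,"hand":0},{"dx":0,"dy":0,"dz":-0.03,"rx":0,"ry":0,"rz":0,"hand":0},{"dx":0,"dy":0,"dz":-0.03,"rx":0,"ry":0,"rz":0,"hand":0},{"dx":0,"dy":0,"dz":-0.03,"rx":0,"ry":0,"rz":0,"hand":0},{"dx":0,"dy":0,"dz":-0.02,"rx":0,"ry":0,"rz":0,"hand":0},{"dx":0,"dy":0,"dz":0,"rx":0,"ry":0,"rz":0,"hand":0},{"dx":0,"dy":0,"dz":0,"rx":0,"ry":0,"rz":0,"hand":0}]'
python3 - <<'E'
from h import *
s=manip.get_state(); print(wj(s["position"]),s["contact_force"])
d=manip.get_image("wrist"); cv2.imwrite("pics/w5.png",d["frame"][...,::-1]); bars(meas(d,s))
E
```

```text
clock: 17.57
position: [0.5487, -0.0396, 0.0324]
ee_rot: [0.002, 0.623, 0.782, -0.001]
contact_force: [0.2, -10.7, -0.6]
width: 0.0
gripper_force: 0.7
clock: 18.48
position: [0.5576, -0.0774, 0.1434]
ee_rot: [0.001, 0.624, 0.781, 0.001]
contact_force: [-0.3, 0.2, -0.3]
width: 0.0001
gripper_force: 0.0
[  0.22229122 -78.05918436] [-0.27805484  0.18229391 -0.26322103]
red rows jigx 78.2 59.0
red x 63.4 y 10.67
red x 62.6 y 10.67
red x 61.8 y 10.67
red x 61.0 y 10.68
red x 60.2 y 10.66
white x 60.0 []
white x 58.4 []
white x 56.8 [(np.float64(10.6), np.float64(4.2))]
white x 55.2 [(np.float64(10.6), np.float64(4.2))]
white x 53.6 [(np.float64(10.6), np.float64(4.2))]
white x 52.0 [(np.float64(10.6), np.float64(4.2))]
white x 50.4 [(np.float64(10.6), np.float64(4.2))]
white x 48.8 [(np.float64(10.6), np.float64(4.2))]
white x 47.2 [(np.float64(10.6), np.float64(4.2))]
white x 45.6 [(np.float64(-40.4), np.float64(5.0)), (np.float64(10.4), np.float64(4.6))]
```

View pics/w5.png

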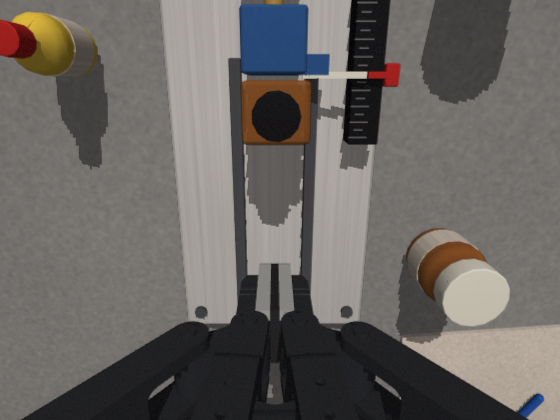

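The view shows the pointer and red bar aligned (row 75). The bottle (rows 81–144) is close to the stop (edge row 74), so I'll check that gap numerically.

```bash
python3 - <<'E'
from h import *
s=manip.get_state(); d=manip.get_image("wrist"); f=d["frame"]
for col in (250,258,300,305): print(col,[(r,f[r,col].tolist()) for r in range(68,90)][::1] if col==258 else "")
print("stop edge z75",wj(plane(d,(275,74.5),.075,s)),"bottle front z74",wj(plane(d,(275,80.5),.074,s)),"rear z74",wj(plane(d,(275,144),.074,s)),"cap",wj(plane(d,(276,116),.094,s)))
t=manip.get_image("top")
def rect(d,z,st=None):
    src=np.array([proj(d,jw(x/1000,y/1000,z),st) for x,y in[(40,-40),(40,40),(-40,40),(-40,-40)]],np.float32)
    H=cv2.getPerspectiveTransform(src,np.array([[0,0],[400,0],[400,400],[0,400]],np.float32)); return cv2.warpPerspective(d["frame"],H,(400,400),flags=cv2.INTER_CUBIC)
cv2.imwrite("pics/z.png",np.hstack([rect(d,.074,s),rect(t,.074)])[...,::-1])
E
```

```text
250 
258 [(68, [40, 72, 118]), (69, [37, 70, 114]), (70, [38, 71, 115]), (71, [38, 71, 112]), (72, [29, 58, 94]), (73, [25, 43, 72]), (74, [14, 33, 54]), (75, [16, 30, 49]), (76, [41, 47, 59]), (77, [83, 83, 84]), (78, [95, 93, 91]), (79, [98, 96, 94]), (80, [97, 93, 91]), (81, [101, 87, 80]), (82, [117, 69, 32]), (83, [131, 77, 38]), (84, [129, 76, 35]), (85, [127, 75, 35]), (86, [123, 74, 37]), (87, [120, 72, 35]), (88, [119, 72, 35]), (89, [118, 69, 34])]
300 
305 
stop edge z75 [-0.5465507 10.7263428] bottle front z74 [-0.54169612  7.66623547] rear z74 [ -0.5021734  -26.93373655] cap [-0.03978011 -9.51119555]
```

View pics/z.png

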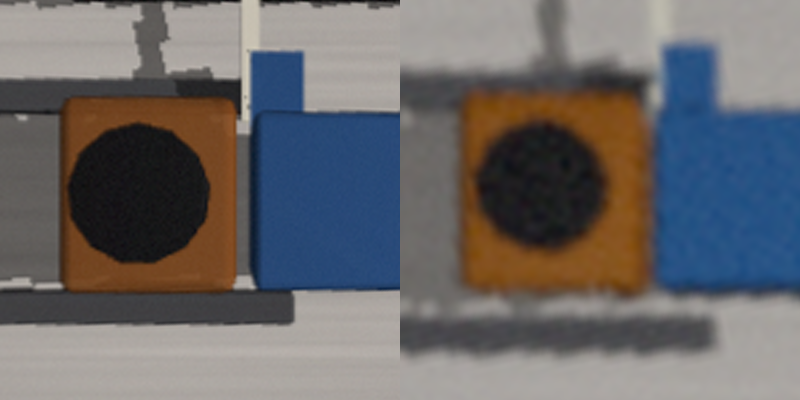

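Grey deck shows between the two, so there is a real gap of about 2–3 mm. The upright fingers probably met the cap as well and tipped the bottle a little while pressing. I'll push again with the tool tilted 18°, so only the fingertips touch, low on the bottle.

```bash
python3 -m pendant '[{"dx":0,"dy":0,"dz":0,"rx":0,"ry":6,"rz":0,"hand":0},{"dx":0,"dy":0,"dz":0,"rx":0,"ry":6,"rz":0,"hand":0},{"dx":0,"dy":0,"dz":0,"rx":0,"ry":6,"rz":0,"hand":0},{"dx":0,"dy":0,"dz":0,"rx":0,"ry":0,"rz":0,"hand":0},{"dx":0,"dy":0,"dz":0,"rx":0,"ry":0,"rz":0,"hand":0}]'
python3 - <<'E'
from h import *
to(*jw(0,-.062,.036)); s=manip.get_state(); print(s["position"],wj(s["position"]),rot(s["ee_rot"]).round(3),s["contact_force"])
E
```

```text
clock: 19.05
position: [0.5562, -0.0779, 0.1401]
ee_rot: [-0.124, 0.617, 0.771, 0.097]
contact_force: [-1.1, -0.1, -0.3]
width: -0.0003
gripper_force: 0.0
delta tool mm [-16.9   1.6 104. ] tool x yaw 102.59 zaxis [-0.0713  0.3018 -0.9507] q [-0.43  0.41  1.59  0.25  1.35 -0.73]
[ 0.5562271  -0.07786413  0.14013673] [ -1.26559757 -78.21337608] [[-0.207  0.976 -0.071]
 [ 0.928  0.219  0.302]
 [ 0.31  -0.004 -0.951]] [-1.05189569 -0.05206986 -0.32241754]
```

```bash
python3 -m pendant '[{"dx":-0.007,"dy":0.0015,"dz":0.015,"rx":0,"ry":0,"rz":0,"hand":0},{"dx":-0.01,"dy":0,"dz":0.03,"rx":0,"ry":0,"rz":0,"hand":0},{"dx":0,"dy":0,"dz":0.03,"rx":0,"ry":0,"rz":0,"hand":0},{"dx":0,"dy":0,"dz":0.02,"rx":0,"ry":0,"rz":0,"hand":0},{"dx":0,"dy":0,"dz":0.009,"rx":0,"ry":0,"rz":0,"hand":0},{"dx":0,"dy":0,"dz":0,"rx":0,"ry":0,"rz":0,"hand":0},{"dx":0,"dy":0,"dz":0,"rx":0,"ry":0,"rz":0,"hand":0}]'
python3 - <<'E'
from h import *
to(*jw(0,-.040,.036)); s=manip.get_state(); print(wj(s["position"]),s["contact_force"])
E
```

```text
clock: 19.63
position: [0.5549, -0.06, 0.0385]
ee_rot: [-0.122, 0.615, 0.773, 0.097]
contact_force: [0.7, 0.1, 0.9]
width: 0.0
gripper_force: 0.0
delta tool mm [18.8 -1.3  8.7] tool x yaw 102.91 zaxis [-0.0688  0.3007 -0.9512] q [-0.4   0.5   1.72  0.28  1.12 -0.77]
[  1.34752225 -60.52251743] [0.65085959 0.06158348 0.91665183]
```

```bash
python3 -m pendant '[{"dx":0.004,"dy":-0.001,"dz":0.002,"rx":0,"ry":0,"rz":0,"hand":0},{"dx":0.005,"dy":0,"dz":0.002,"rx":0,"ry":0,"rz":0,"hand":0},{"dx":0.005,"dy":0,"dz":0.002,"rx":0,"ry":0,"rz":0,"hand":0},{"dx":0.003,"dy":0,"dz":0.001,"rx":0,"ry":0,"rz":0,"hand":0},{"dx":0.0019,"dy":0,"dz":0.0006,"rx":0,"ry":0,"rz":0,"hand":0},{"dx":0,"dy":0,"dz":0,"rx":0,"ry":0,"rz":0,"hand":0}]'
python3 -m pendant '[{"dx":0.0006,"dy":0,"dz":0.0002,"rx":0,"ry":0,"rz":0,"hand":0},{"dx":0.0006,"dy":0,"dz":0.0002,"rx":0,"ry":0,"rz":0,"hand":0},{"dx":0,"dy":0,"dz":0,"rx":0,"ry":0,"rz":0,"hand":0}]'
python3 - <<'E'
from h import *
s=manip.get_state(); print(wj(s["position"]),s["position"][2],s["contact_force"])
d=manip.get_image("top")
E
```

```text
clock: 20.13
position: [0.5492, -0.0408, 0.0371]
ee_rot: [-0.122, 0.616, 0.772, 0.098]
contact_force: [-0.2, -0.0, -0.5]
width: -0.0003
gripper_force: 0.0
clock: 20.38
position: [0.5491, -0.0401, 0.0367]
ee_rot: [-0.122, 0.616, 0.772, 0.098]
contact_force: [-0.7, 0.6, 1.1]
width: -0.0001
gripper_force: 0.0
[  0.13066721 -39.79275916] 0.03673107686657727 [-0.74703026  0.62260823  1.14138729]
```

```bash
for i in 1; do python3 -m pendant '[{"dx":0.0006,"dy":0,"dz":0.0002,"rx":0,"ry":0,"rz":0,"hand":0},{"dx":0.0006,"dy":0,"dz":0.0002,"rx":0,"ry":0,"rz":0,"hand":0},{"dx":0,"dy":0,"dz":0,"rx":0,"ry":0,"rz":0,"hand":0}]' | sed -n 2,4p; done
python3 -m pendant '[{"dx":0.0006,"dy":0,"dz":0.0002,"rx":0,"ry":0,"rz":0,"hand":0},{"dx":0.0006,"dy":0,"dz":0.0002,"rx":0,"ry":0,"rz":0,"hand":0},{"dx":0,"dy":0,"dz":0,"rx":0,"ry":0,"rz":0,"hand":0}]'| sed -n 2,4p
python3 - <<'E'
from h import *
s=manip.get_state(); print(wj(s["position"]),s["position"][2],s["contact_force"])
E
```

```text
position: [0.5489, -0.039, 0.0367]
ee_rot: [-0.122, 0.616, 0.772, 0.098]
contact_force: [0.0, -0.9, 0.5]
position: [0.5486, -0.0376, 0.0367]
ee_rot: [-0.122, 0.616, 0.772, 0.098]
contact_force: [0.8, -1.2, -0.5]
[  0.1590415  -37.28567185] 0.0367057639215812 [ 0.77217341 -1.19739722 -0.47838395]
```

```bash
python3 -m pendant '[{"dx":0.0006,"dy":0,"dz":0.0002,"rx":0,"ry":0,"rz":0,"hand":0},{"dx":0.0006,"dy":0,"dz":0.0002,"rx":0,"ry":0,"rz":0,"hand":0},{"dx":0,"dy":0,"dz":0,"rx":0,"ry":0,"rz":0,"hand":0}]' | sed -n 2,4p
python3 -m pendant '[{"dx":0.0006,"dy":0,"dz":0.0002,"rx":0,"ry":0,"rz":0,"hand":0},{"dx":0.0006,"dy":0,"dz":0.0002,"rx":0,"ry":0,"rz":0,"hand":0},{"dx":0,"dy":0,"dz":0,"rx":0,"ry":0,"rz":0,"hand":0}]'| sed -n 2,4p
python3 - <<'E'
from h import *
s=manip.get_state(); print(wj(s["position"]),s["position"][2],s["contact_force"])
E
```

```text
position: [0.5482, -0.0362, 0.0367]
ee_rot: [-0.122, 0.616, 0.772, 0.098]
contact_force: [0.8, -0.9, -0.5]
position: [0.5482, -0.0357, 0.0367]
ee_rot: [-0.122, 0.616, 0.772, 0.097]
contact_force: [0.5, -3.4, -0.8]
[  0.23289418 -35.32306493] 0.03666160278193157 [ 0.51501411 -3.42994847 -0.75967787]
```

```bash
python3 -m pendant '[{"dx":0.0006,"dy":0,"dz":0.0002,"rx":0,"ry":0,"rz":0,"hand":0},{"dx":0.0006,"dy":0,"dz":0.0002,"rx":0,"ry":0,"rz":0,"hand":0},{"dx":0,"dy":0,"dz":0,"rx":0,"ry":0,"rz":0,"hand":0},{"dx":0,"dy":0,"dz":0,"rx":0,"ry":0,"rz":0,"hand":0}]' | sed -n 2,4p
python3 - <<'E'
from h import *
s=manip.get_state(); print(wj(s["position"]),s["position"][2],s["contact_force"])
E
```

```text
position: [0.5483, -0.0356, 0.0367]
ee_rot: [-0.121, 0.616, 0.772, 0.097]
contact_force: [-0.1, -7.4, -0.2]
[  0.28711837 -35.21616948] 0.03667682604221541 [-0.14462676 -7.41808358 -0.20735742]
```

```bash
python3 -m pendant '[{"dx":0.0007,"dy":0,"dz":0.0002,"rx":0,"ry":0,"rz":0,"hand":0},{"dx":0,"dy":0,"dz":0,"rx":0,"ry":0,"rz":0,"hand":0},{"dx":0,"dy":0,"dz":0,"rx":0,"ry":0,"rz":0,"hand":0},{"dx":0,"dy":0,"dz":0,"rx":0,"ry":0,"rz":0,"hand":0}]' | sed -n 2,4p
python3 -m pendant '[{"dx":0,"dy":0,"dz":0,"rx":0,"ry":0,"rz":0,"hand":0},{"dx":0,"dy":0,"dz":0,"rx":0,"ry":0,"rz":0,"hand":0},{"dx":0,"dy":0,"dz":0,"rx":0,"ry":0,"rz":0,"hand":0},{"dx":0,"dy":0,"dz":0,"rx":0,"ry":0,"rz":0,"hand":0},{"dx":0,"dy":0,"dz":0,"rx":0,"ry":0,"rz":0,"hand":0}]' | sed -n 2,4p
python3 - <<'E'
from h import *
s=manip.get_state(); print(wj(s["position"]),s["contact_force"])
E
```

```text
position: [0.5483, -0.0355, 0.0367]
ee_rot: [-0.12, 0.616, 0.773, 0.096]
contact_force: [-0.7, -7.9, 1.0]
position: [0.5483, -0.0355, 0.0367]
ee_rot: [-0.12, 0.616, 0.773, 0.096]
contact_force: [0.0, -7.9, 0.5]
[  0.30987873 -35.17887518] [ 0.02598025 -7.90023749  0.49152884]
```

```bash
python3 -m pendant '[{"dx":0.0006,"dy":0,"dz":0.0002,"rx":0,"ry":0,"rz":0,"hand":0},{"dx":0,"dy":0,"dz":0,"rx":0,"ry":0,"rz":0,"hand":0},{"dx":0,"dy":0,"dz":0,"rx":0,"ry":0,"rz":0,"hand":0},{"dx":0,"dy":0,"dz":0,"rx":0,"ry":0,"rz":0,"hand":0},{"dx":0,"dy":0,"dz":0,"rx":0,"ry":0,"rz":0,"hand":0},{"dx":0,"dy":0,"dz":0,"rx":0,"ry":0,"rz":0,"hand":0}]' | sed -n 2,4p
python3 -m pendant '[{"dx":0,"dy":0,"dz":0,"rx":0,"ry":0,"rz":0,"hand":0},{"dx":0,"dy":0,"dz":0,"rx":0,"ry":0,"rz":0,"hand":0},{"dx":0,"dy":0,"dz":0,"rx":0,"ry":0,"rz":0,"hand":0}]' | sed -n 2,4p
python3 - <<'E'
from h import *
s=manip.get_state(); print(wj(s["position"]),s["contact_force"])
E
```

```text
position: [0.5483, -0.0355, 0.0367]
ee_rot: [-0.12, 0.616, 0.773, 0.096]
contact_force: [-0.2, -8.6, 0.8]
position: [0.5483, -0.0355, 0.0367]
ee_rot: [-0.12, 0.616, 0.773, 0.096]
contact_force: [0.5, -9.3, 1.6]
[  0.34061448 -35.13742361] [ 0.5048857  -9.29382207  1.64390698]
```

```bash
python3 -m pendant '[{"dx":0.0005,"dy":0,"dz":0.0002,"rx":0,"ry":0,"rz":0,"hand":0},{"dx":0,"dy":0,"dz":0,"rx":0,"ry":0,"rz":0,"hand":0},{"dx":0,"dy":0,"dz":0,"rx":0,"ry":0,"rz":0,"hand":0},{"dx":0,"dy":0,"dz":0,"rx":0,"ry":0,"rz":0,"hand":0},{"dx":0,"dy":0,"dz":0,"rx":0,"ry":0,"rz":0,"hand":0},{"dx":0,"dy":0,"dz":0,"rx":0,"ry":0,"rz":0,"hand":0}]' | sed -n 4p
python3 -m pendant '[{"dx":-0.002,"dy":0,"dz":-0.0006,"rx":0,"ry":0,"rz":0,"hand":0},{"dx":-0.003,"dy":0,"dz":-0.001,"rx":0,"ry":0,"rz":0,"hand":0},{"dx":-0.01,"dy":0,"dz":-0.003,"rx":0,"ry":0,"rz":0,"hand":0},{"dx":-0.015,"dy":0,"dz":-0.005,"rx":0,"ry":0,"rz":0,"hand":0},{"dx":-0.01,"dy":0,"dz":-0.01,"rx":0,"ry":0,"rz":0,"hand":0},{"dx":0,"dy":0,"dz":-0.03,"rx":0,"ry":0,"rz":0,"hand":0},{"dx":0,"dy":0,"dz":-0.03,"rx":0,"ry":-6,"rz":0,"hand":0},{"dx":0,"dy":0,"dz":-0.03,"rx":0,"ry":-6,"rz":0,"hand":0},{"dx":0,"dy":0,"dz":-0.01,"rx":0,"ry":-6,"rz":0,"hand":0},{"dx":0,"dy":0,"dz":0,"rx":0,"ry":0,"rz":0,"hand":0},{"dx":0,"dy":0,"dz":0,"rx":0,"ry":0,"rz":0,"hand":0}]'
python3 - <<'E'
from h import *
s=manip.get_state(); d=manip.get_image("wrist"); f=d["frame"]; t=manip.get_image("top")
bars(meas(d,s)); print("TOP"); bars(meas(t))
for x in(-.01,.0,.012):
    L=[]
    for y in np.arange(4,16,.5):
        u,v=proj(d,jw(x,y/1000,.0745),s); L.append((y,cv2.getRectSubPix(f,(1,1),(float(u),float(v)))[0,0].tolist()))
    if x>0: print(L)
b,l=blobs(f,(5,100,30),(20,255,255),300)
for st,c in b: print(st,[wj(plane(d,p,.074,s)).round(1).tolist() for p in[(st[0],st[1]),(st[0]+st[2],st[1]+st[3])]])
print(s["contact_force"], wj(s["position"]))
# cap centre (black circle) at z .094
m=cv2.inRange(f,(0,0,0),(45,45,45)); n,l,S,C=cv2.connectedComponentsWithStats(m)
print([(wj(plane(d,C[i],.094,s)).round(1).tolist(),S[i].tolist()) for i in range(1,n) if 800<S[i][4]<6000])
E
```

```text
contact_force: [-0.7, -9.9, 0.8]
clock: 24.68
position: [0.5628, -0.0996, 0.1403]
ee_rot: [-0.0, 0.623, 0.782, 0.001]
contact_force: [-0.9, 0.7, -0.9]
width: 0.0002
gripper_force: 0.0
red rows jigx 78.2 59.0
red x 63.4 y 10.64
red x 62.6 y 10.64
red x 61.8 y 10.64
red x 61.0 y 10.64
red x 60.2 y 10.63
white x 60.0 [(np.float64(-55.5), np.float64(9.2))]
white x 58.4 [(np.float64(-55.7), np.float64(8.8))]
white x 56.8 [(np.float64(-55.3), np.float64(9.6)), (np.float64(10.6), np.float64(4.2))]
white x 55.2 [(np.float64(10.6), np.float64(4.2))]
white x 53.6 [(np.float64(10.6), np.float64(4.2))]
white x 52.0 [(np.float64(10.6), np.float64(4.2))]
white x 50.4 [(np.float64(10.6), np.float64(4.2))]
white x 48.8 [(np.float64(-55.7), np.float64(8.8)), (np.float64(10.6), np.float64(4.2))]
white x 47.2 [(np.float64(-55.6), np.float64(9.0)), (np.float64(10.6), np.float64(4.2))]
white x 45.6 [(np.float64(-55.4), np.float64(9.4)), (np.float64(-42.7), np.float64(4.0)), (np.float64(10.6), np.float64(4.2))]
TOP
red rows jigx 79.0 60.2
red x 64.6 y 10.39
red x 63.8 y 10.43
red x 63.0 y 10.48
red x 62.2
[... 860 characters left out ...]
 [65, 41, 35]), (np.float64(10.5), [24, 31, 48]), (np.float64(11.0), [19, 35, 55]), (np.float64(11.5), [26, 45, 72]), (np.float64(12.0), [29, 55, 92]), (np.float64(12.5), [36, 66, 109]), (np.float64(13.0), [37, 69, 113]), (np.float64(13.5), [37, 68, 111]), (np.float64(14.0), [37, 68, 112]), (np.float64(14.5), [38, 69, 112]), (np.float64(15.0), [38, 69, 113]), (np.float64(15.5), [38, 69, 112])]
[239, 28, 76, 72, 2946] [[-18.3, 10.0], [22.6, -25.7]]
[423, 216, 71, 63, 1596] [[91.3, -93.6], [143.4, -137.2]]
[-0.9454454   0.73285233 -0.94216809] [   0.34892114 -100.82672292]
[([45.1, 13.3], [351, 0, 41, 31, 1079]), ([1.2, -7.3], [251, 34, 52, 56, 2241]), ([45.1, -12.5], [346, 39, 43, 72, 2382])]
```

The bottle now meets the stop with no gap: its body spans jig y -25.7 to +10, the cap centre at -7.3 shows it upright, and the pointer is still on the mark (10.6 against 10.64). I'll hand it in.

```bash
python3 -c "
from rig import manip
print(manip.sign_off())"
```

```text
the job is handed in; nothing more can be done
None
```

The job is handed in: the stop was wound about 7 mm past the mark and back onto it (within about 0.1 mm), the bottle stands upright against it, pressed at about 10 N on the second try (the first, about 10.5 N, left a 2–3 mm gap), and I viewed 11 pictures, one over the limit of 10.

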